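# Set the stone slide under the inspection lamp and load it

### The job

Swing the lamp well aside (60 degrees or more, left or right), then unlock the clamp lever of the slide, slide the carriage until its brass pointer lines up with the brass arrow on the lamp's foot, and lock the clamp again. Then set every stone block that lies on the bench into the carriage's tray, each flat on the tray floor with the stone up, and last swing the lamp back so that its head is over the middle of the tray. Let the glue bottle, the bowl and the cup stand where they are.

Things in the scene. Friction and masses are not known exactly. Their poses are not given: they have to be found in the camera images.
- fixture: fixed steel bed of the slide, 70 wide (x) x 440 long (y) x 30 mm high, origin at the centre of its underside on the bench; the carriage runs along its y axis, which points to the robot's left, give or take a few degrees. Its place and yaw vary
- carriage (a joint): position of the aluminium carriage along the bed, m, 0 to 0.2, growing towards the bed's +y; 6 N of sliding friction when the clamp is unlocked, held fast when locked (clamp below about 0.5). It carries the tray, the grip post and the clamp lever
- tray (a point): centre of the tray floor on the carriage, 46 mm above the bench, axes as the bed's. Tray inside: 130 (x) x 160 (y) mm, rim 8 mm high and 5 mm thick
- pointer (a point): tip of the brass pointer on the far (+x) edge of the carriage, 82 mm in x from the tray centre and level with it in y
- mark (a point): tip of the brass arrow on the lamp's foot that the pointer must face: same y along the bed (within 6 mm); axes as the bed's, and it is level with the pointer and 4 mm beyond it in x when lined up. Its place along the bed varies
- post_top (a point): centre of the top of the carriage's grip post: upright black round post of 18 mm diameter, 52 mm tall, standing on the carriage plate 107 mm to the -y side of the tray centre; pinch it from above to slide the carriage
- clamp (a joint): angle of the clamp lever, rad, 0 locked to 1.4 unlocked; stays where it is left, 2 to 3 N at the knob turns it (a tight grip that does not turn along with the knob drags the carriage instead). At 0 the lever points to the bed's -x (square to the bed, along the tray's edge), at 1.4 nearly to the bed's +y: seen from above it unlocks clockwise. Unlocked means above 1.0, locked below 0.2
- clamp_pivot (a point): point on the vertical axis of the clamp lever at the height of its knob's top, 115 mm to the +y side of the tray centre
- clamp_knob (a point): centre of the top of the clamp lever's knob: upright black round post of 18 mm diameter, standing 40 mm proud of the lever bar, 75 mm from the pivot axis
- lamp (a joint): angle of the lamp's arm, rad, -1.5 to 1.5; at 0 the arm points to the bed's -x, square across the slide, growing as the head swings to the bed's +y (robot's left); stays where it is left, about 2 N at the pin turns it. Well aside means beyond 0.9 either way
- lamp_pivot (a point): point on the vertical axis of the lamp's column at the height of the pin's top; the column stands 170 mm beyond (+x of) the slide's centre line, square behind the mark. Column 26 mm in diameter; foot 80 x 100 mm
- lamp_pin (a point): centre of the top of the pin on the lamp's arm: upright black round pin of 18 mm diameter, standing 50 mm proud of the arm, 110 mm from the column axis, its top 279 mm above the bench; pinch it from above to swing the lamp
- lamp_head (a point): centre of the underside of the round lamp head, 90 mm in diameter and 24 mm thick, 170 mm from the column axis, 205 mm above the bench
- block1: an amber cabochon cemented on a plain wooden holding block, all four alike and interchangeable: block 64 (along its x) x 30 (y) x 30 (z) mm, topped by a round amber dome 27 mm across and 12 mm high; origin at the centre of the block's underside, z up; about 70 g; stands loose on the bench right of the slide (robot's right). Three or four of the blocks are present
- block2: an amber cabochon cemented on a plain wooden holding block, all four alike and interchangeable: block 64 (along its x) x 30 (y) x 30 (z) mm, topped by a round amber dome 27 mm across and 12 mm high; origin at the centre of the block's underside, z up; about 70 g; stands loose on the bench right of the slide (robot's right). Three or four of the blocks are present
- block3: an amber cabochon cemented on a plain wooden holding block, all four alike and interchangeable: block 64 (along its x) x 30 (y) x 30 (z) mm, topped by a round amber dome 27 mm across and 12 mm high; origin at the centre of the block's underside, z up; about 70 g; stands loose on the bench right of the slide (robot's right). Three or four of the blocks are present
- block4: an amber cabochon cemented on a plain wooden holding block, all four alike and interchangeable: block 64 (along its x) x 30 (y) x 30 (z) mm, topped by a round amber dome 27 mm across and 12 mm high; origin at the centre of the block's underside, z up; about 70 g; stands loose on the bench right of the slide (robot's right). Three or four of the blocks are present
- glue: bystander: amber glue bottle with a black cap, 44 mm in diameter, 110 mm tall, origin at the centre of its underside
- bowl: bystander: blue ceramic bowl, 110 mm across, 45 mm high, origin at the centre of its underside
- cup: bystander: pink cup, 72 mm across, 80 mm high, origin at the centre of its underside
There are look-alikes about, which are no part of the job. What is shaped like the block3 but green or pink is not meant.

How it is judged (in metres and radians):
On the way, in this order (a step that is already met when the one before it is completed fails the run):
1. the lamp is swung well aside ((value of joint lamp above 0.9 rad or value of joint lamp below -0.9 rad)), for 0.2 s.
2. the clamp is unlocked (value of joint clamp above 1 rad), for 0.2 s.
3. the carriage's pointer is at the arrow and the clamp is locked again (y of pointer in the frame of mark between -0.006 and 0.006 m and value of joint clamp below 0.2 rad and velocity of joint carriage between -0.01 and 0.01 m/s), for 0.3 s.
4. all stone blocks stand flat on the tray floor (x of block1 in the frame of tray between -0.053 and 0.053 m and y of block1 in the frame of tray between -0.068 and 0.068 m and z of each of block1, block2, block3, block4 in the frame of tray below 0.004 m and angle between each of block1, block2, block3, block4's own z axis and vertical below 0.15 rad and x of block2 in the frame of tray between -0.053 and 0.053 m and y of block2 in the frame of tray between -0.068 and 0.068 m and x of block3 in the frame of tray between -0.053 and 0.053 m and y of block3 in the frame of tray between -0.068 and 0.068 m and x of block4 in the frame of tray between -0.053 and 0.053 m and y of block4 in the frame of tray between -0.068 and 0.068 m and linear speed of each of block1, block2, block3, block4 below 0.02 m/s), for 0.2 s.
5. the lamp's head is over the middle of the tray (horizontal distance between lamp_head and tray below 0.03 m), for 0.2 s.
At the end, for the whole second after the job is handed in: Pointer within 6 mm of the arrow along the bed; clamp locked (below 0.2 rad); every block present flat inside the tray (centre within 53 x 68 mm of the tray centre, within 4 mm of the floor, tilt under 0.15 rad) and at rest; lamp head centre within 30 mm of the tray centre horizontally (all of step 4 and y of pointer in the frame of mark between -0.006 and 0.006 m and value of joint clamp below 0.2 rad and horizontal distance between lamp_head and tray below 0.03 m); the robot touches nothing.
It fails at once if the glue is knocked over or pushed more than 30 mm (distance of glue from where it was at the start of the episode above 0.03 m or angle between glue's own z axis and vertical above 0.5 rad).
It fails at once if the bowl is knocked over or pushed more than 30 mm (distance of bowl from where it was at the start of the episode above 0.03 m or angle between bowl's own z axis and vertical above 0.5 rad).
It fails at once if the cup is knocked over or pushed more than 30 mm (distance of cup from where it was at the start of the episode above 0.03 m or angle between cup's own z axis and vertical above 0.5 rad).
Of block1, block2, block3, block4 only 3 to 4 are there at a start; the rules pass over those that are not, and their reading is None.
At some moment in a run one of block1, block2, block3, block4 may be knocked a few centimetres aside while the robot is not near it.
Once in a run the grip may slacken for a moment while it holds something.
It also fails if it takes over 208 s, if anything falls off the work surface, if the arm or the gripper's body presses on something with over 40 N, if the wrist force passes 120 N, or if a joint passes its speed limit or range.

### The arm

A 7-joint arm with a two-finger parallel gripper is mounted at the origin on the work surface. World frame = base frame: x ahead of the robot, y to its left, z up, the work surface at z = 0. Lengths are in mm, angles in rad, forces in N, time in s.
With the tool pointing down it reaches from about 400 to 850 mm from the base axis. Payload 10.4 kg.
Tool frame: the origin (TCP) lies on the mounting face of the last link; the fingertips stand 173 mm ahead of it and the grasp point (between the pads) lies 155 mm ahead of it (manip.tcp_to_grasp is the distance from the TCP to the grasp point, in mm); z points along the fingers, x is the direction in which the jaws open and shut, and the axes are right-handed (so a half turn about z gives the same grasp; the last joint's range is limited). The gripper opens to 85 mm and grips with 20 to 120 N. Pads are 22 mm wide; open, the fingers measure 114 mm over their backs; the gripper's body (76 mm by 85 mm) begins 54 mm behind the grasp point. The pads swing forward as they close: fully open they stand 13 mm farther back than shut.
Start: joints at [-1.253, 0.332, -0.065, 1.46, 0.022, 1.35, -0.088], TCP at [208.887, 589.066, 404.738] pointing down, gripper open.
Joint ranges: [-2.6, 2.6], [-0.5, 2.12], [-1.47, 1.34], [0.16, 2.42], [-1.27, 4.41], [0.06, 2.06], [-2.6, 2.6]. Speed limits (rad/s): [2.22, 2.22, 2.79, 2.79, 3.14, 3.14, 3.14].

### API

Orientations are given as a unit quaternion [w, x, y, z].
In Python, from workcell import readout, viewer, ticket, manip gives the robot as it stands.
- The arm moves only by the shell command python3 -m handwheel 'ROWS' [FORCE]. ROWS is JSON, one flat list of numbers, 5 for each row, row after row: the shift along the tool's x, y, z in cm, then the turn about the tool's z in degrees, then the gripper command: -1 is shut, 1 is fully open, values between are in proportion. A call has 1 to 10 rows; each row is the pose to reach, as a shift and turn from the pose commanded when the call began, along the tool's axes at that moment; what a row does not reach only later rows make up. A row lasts 1/8 s, in which the tool goes at most 62.5 mm and 10.7 degrees, less where a joint would pass 70% of its speed; a pose out of reach is approached as far as the arm can. A call with a gripper value outside its range is refused whole. The fingers move at their own pace and stop on an object; FORCE is the grip in N (left out, the last holds). Time passes only in rows, so rows that repeat a pose let the fingers close. It gives the time, the measured TCP pose, the force and the opening at its end, in the units of the state.
- readout.get_obs(): the state, without advancing time (a new reading comes with each control period).
- viewer.grab_frame(name): name is "scene" or "top"; returns a dict with "pixels" (480x640x3 uint8, red, green, blue), "fx", "fy", "cx", "cy" (pixels), "cam_to_world" (4x4, takes a point from camera to world coordinates). Camera axes: x right, y down, z forward; pixel columns grow to the right and rows downward; lengths in mm; the calibration is good to about 2 mm. A picture is of the moment at which its call begins. There is no depth.
- ticket.finish_job(): hands the job in, once; it reports no verdict.
The state is a dict: "time_s": time; "joint_positions": joint angles; "qvel": joint speeds; "tau": joint torques, N m; "tool_pos": TCP position; "ee_rot": TCP orientation; "force": force on the tool from outside, world axes, zero at the start; "wrist_torque": the same for the moment, N m; "grip_width": finger opening in mm.
Only numpy, scipy, OpenCV 4.12 (cv2) and the standard library are available. Lean on these libraries where they do the work, as an engineer would, in place of code of your own. Each camera call takes 0.05 s, during which the arm holds its last target.

## Working session

There is one attempt and no reset: what is moved stays moved. The work goes in short steps, Python scripts to look and compute and a shell command to move; the robot and the scene stay as the last step left them, time stands still between calls to the robot, and variables do not carry over. Pictures are saved under pics/ and viewed, and the job is handed in when it is done.

```bash
ls; mkdir -p pics
python3 - <<'E'
from workcell import readout, viewer, ticket, manip
import cv2
o=readout.get_obs(); print(o)
for n in("scene","top"):
    f=viewer.grab_frame(n); cv2.imwrite(f"pics/{n}0.png",f["pixels"][:,:,::-1]); print(n,f["fx"],f["fy"],f["cx"],f["cy"],f["cam_to_world"])
print(manip.tcp_to_grasp)
E
```

```text
pics
{'time_s': 0.0, 'joint_positions': array([-1.25257688,  0.33282632, -0.0647107 ,  1.46096423,  0.02160059,
        1.3498826 , -0.08848725]), 'qvel': array([-1.24111301e-03, -6.73171552e-04,  6.67449453e-04,  1.52672433e-05,
        1.12340747e-03,  1.18152758e-03, -1.38514099e-03]), 'tau': array([-2.35188551e-06, -6.25447297e+01,  4.88985737e-02, -3.91610599e+01,
        1.60502165e-02,  9.87956155e-03,  2.51445721e-05]), 'tool_pos': array([208.85473914, 588.92313206, 403.93329357]), 'ee_rot': array([ 4.24708617e-04,  8.16767094e-01,  5.76967100e-01, -5.46902063e-04]), 'force': array([-0.5872161 ,  0.817372  , -0.85211871]), 'wrist_torque': array([0.04681997, 0.00868186, 0.01460145]), 'grip_width': 85.35453830685523}
scene 580.8571826414271 580.8571826414271 316.86562724750945 249.72063094648712 [[-2.78545718e-01  8.25044092e-01 -4.91644719e-01  1.17435502e+03]
 [ 9.60384794e-01  2.43837332e-01 -1.34923694e-01  3.58921734e+01]
 [ 8.56333980e-03 -5.09750529e-01 -8.60279645e-01  1.26552073e+03]
 [ 0.00000000e+00  0.00000000e+00  0.00000000e+00  1.00000000e+00]]
top 463.4771188873749 463.4771188873749 312.88814532395253 238.68484591854678 [[ 1.38166348e-02 -9.96889697e-01  7.75888696e-02  4.77076348e+02]
 [-9.99362422e-01 -1.63223660e-02 -3.17542055e-02 -1.18305685e+02]
 [ 3.29218743e-02 -7.71006644e-02 -9.96479622e-01  1.07831209e+03]
 [ 0.00000000e+00  0.00000000e+00  0.00000000e+00  1.00000000e+00]]
154.70000000000002
```

View pics/scene0.png

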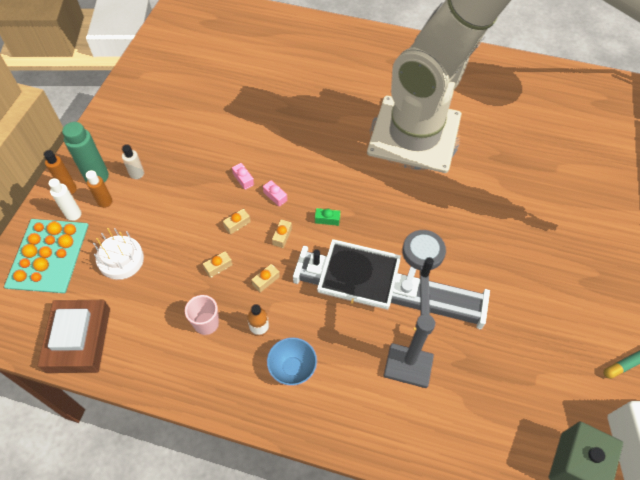

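View pics/top0.png

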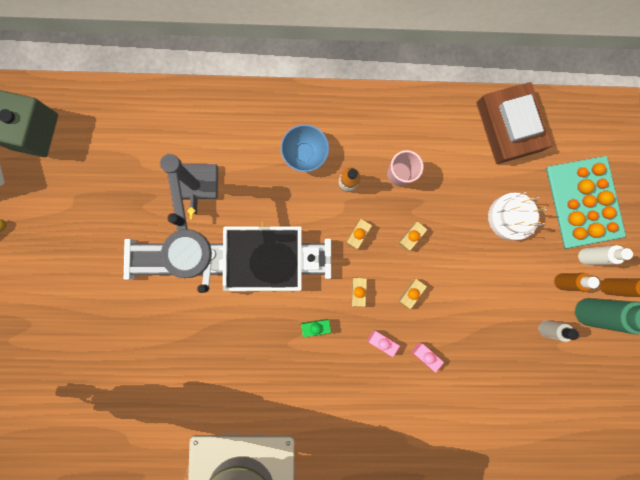

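The top view shows four amber blocks at px (360,234), (414,236), (360,292) and (414,293). The look-alikes are green at (316,328) and pink at (384,343) and (429,357). The lamp head is at (187,253), the post at (312,258), the knob at (203,289) and the arrow at (192,211). I'll enlarge to confirm.

```bash
cat > h.py <<'E'
import numpy as np, cv2, json
from workcell import readout, viewer, manip
def grab(n):
    return viewer.grab_frame(n)
def p2w(f,u,v,z):
    T=np.array(f["cam_to_world"]); d=T[:3,:3]@np.array([(u-f["cx"])/f["fx"],(v-f["cy"])/f["fy"],1.0])
    o=T[:3,3]; return (o+d*(z-o[2])/d[2])
def w2p(f,p):
    T=np.array(f["cam_to_world"]); q=T[:3,:3].T@(np.asarray(p,float)-T[:3,3])
    return np.array([f["fx"]*q[0]/q[2]+f["cx"], f["fy"]*q[1]/q[2]+f["cy"]])
def crop(f,name,u0,v0,u1,v1,s):
    im=f["pixels"][v0:v1,u0:u1,::-1]
    im=cv2.resize(im,None,fx=s,fy=s,interpolation=cv2.INTER_CUBIC); cv2.imwrite(f"pics/{name}.png",im)
def tri(obs):
    # obs: list of (frame,u,v): triangulate
    A=np.zeros((3,3));b=np.zeros(3)
    for f,u,v in obs:
        T=np.array(f["cam_to_world"]); d=T[:3,:3]@np.array([(u-f["cx"])/f["fx"],(v-f["cy"])/f["fy"],1.0]); d/=np.linalg.norm(d)
        P=np.eye(3)-np.outer(d,d); A+=P; b+=P@T[:3,3]
    return np.linalg.solve(A,b)
E
python3 - <<'E'
from h import *
f=grab("top"); crop(f,"t1",115,145,345,305,3.4)
crop(f,"t2",295,205,455,375,3.5)
E
```

```text
(no output)
```

View pics/t1.png

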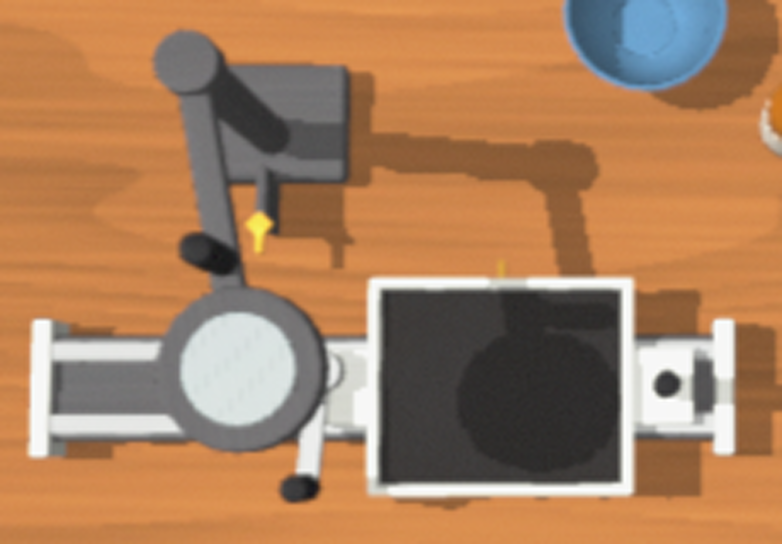

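View pics/t2.png

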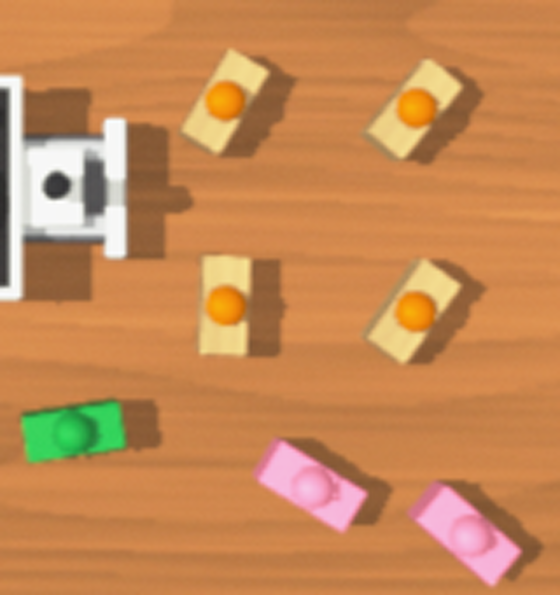

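```bash
cat > m1.py <<'E'
from h import *
f=grab("top")
C=lambda u,v:((u)/3.4+115-0.35,(v)/3.4+145-0.35)
def W(u,v,z): 
    a=C(u,v); return p2w(f,a[0],a[1],z)
tc=np.array([W(*p,54) for p in [(368,278),(634,280),(632,495),(368,494)]])
print("tray corners",tc.round(1).tolist()); c=tc.mean(0); print("center",c)
for i in range(4): print(np.linalg.norm(tc[i]-tc[(i+1)%4]).round(1), np.degrees(np.arctan2(*(tc[(i+1)%4]-tc[i])[[1,0]])).round(2))
L=W(41,388,40);R=W(724,386,40);print("bed ends z40",L,R,np.linalg.norm(L-R),np.degrees(np.arctan2(*(L-R)[[1,0]])))
print("pointer z46",W(501,262,46)); print("arrow tip",W(260,254,46),"arrow head c",W(260,226,46))
print("column top?",W(187,62,229))
print("post top", [W(667,384,z) for z in (86,96)])
print("knob top",[W(303,488,z) for z in (80,90)])
print("pin top",W(195,246,279)); print("lamp head top",W(243,369,229))
E
python3 m1.py
python3 - <<'E'
from h import *
f=grab("scene"); crop(f,"s1",285,225,505,390,3.5)
crop(f,"s2",185,155,350,300,4)
E
```

```text
tray corners [[580.8, 48.3, 54.0], [582.4, -124.4, 54.0], [442.8, -125.4, 54.0], [441.3, 44.3, 54.0]]
center [511.81031441 -39.32520638  54.        ]
172.7 -89.45
139.6 -179.63
169.6 90.51
139.5 1.65
bed ends z40 [506.63848365 259.88095933  40.        ] [ 514.6053375  -184.99515858   40.        ] 444.9474475147453 91.0259447446754
pointer z46 [593.61791507 -36.98136622  46.        ]
arrow tip [596.11508798 120.20280937  46.        ] arrow head c [614.55373037 120.8286123   46.        ]
column top? [679.01859781 120.72934425 229.        ]
post top [array([ 513.66324325, -146.07156414,   86.        ]), array([ 513.29453973, -145.7917542 ,   96.        ])]
knob top [array([445.40372388,  80.66511206,  80.        ]), array([445.72098563,  78.67203996,  90.        ])]
pin top [572.73779699  99.11246826 279.        ]
lamp head top [513.00190117  84.83841407 229.        ]
```

View pics/s1.png

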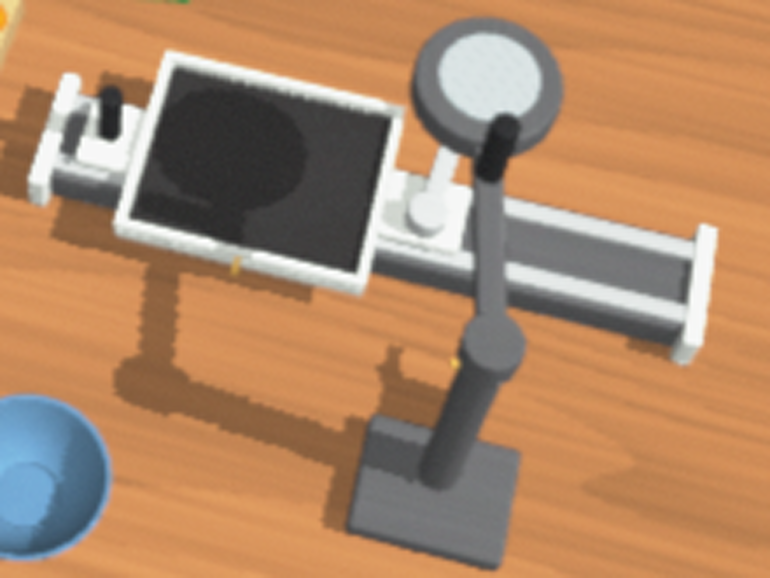

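```bash
cat > ov.py <<'E'
from h import *
import sys
def model(yaw,T,ymk,lamp,clamp,hp=92,hk=86):
    ex=np.array([np.cos(yaw),np.sin(yaw),0]);ey=np.array([-np.sin(yaw),np.cos(yaw),0])
    T=np.array([T[0],T[1],46.])
    Z=lambda p,z:np.array([p[0],p[1],z])
    P={}
    P['tray']=T
    P['pointer']=T+82*ex
    P['post']=Z(T-107*ey,hp)
    cp=T+115*ey; P['cpiv']=Z(cp,hk)
    P['knob']=Z(cp+75*(-np.cos(clamp)*ex+np.sin(clamp)*ey),hk)
    # ymk: offset of mark along bed from tray
    P['mark']=T+86*ex+ymk*ey
    lp=T+170*ex+ymk*ey; P['lpiv']=Z(lp,279)
    d=-np.cos(lamp)*ex+np.sin(lamp)*ey
    P['pin']=Z(lp+110*d,279); P['head']=Z(lp+170*d,205)
    rim=[]
    for a,b in((-70,-85),(70,-85),(70,85),(-70,85)): rim.append(Z(T+a*ex+b*ey,54))
    return P,rim
def draw(f,P,rim,name,box,s):
    u0,v0,u1,v1=box
    im=cv2.resize(f["pixels"][v0:v1,u0:u1,::-1],None,fx=s,fy=s,interpolation=cv2.INTER_CUBIC)
    t=lambda p:tuple(int(round(x)) for x in ((w2p(f,p)-[u0,v0]+.5)*s))
    def circ(c,r,col):
        pts=np.array([t(c+np.array([r*np.cos(a),r*np.sin(a),0])) for a in np.linspace(0,6.28,40)],np.int32); cv2.polylines(im,[pts],True,col,1)
    for k in('post','knob','pin'): circ(P[k],9,(0,255,0))
    circ(P['head'],45,(255,0,255)); circ(P['head']+[0,0,24],45,(0,255,0))
    for k in('tray','pointer','mark','cpiv'): cv2.drawMarker(im,t(P[k]),(255,0,0),cv2.MARKER_CROSS,12,1)
    cv2.polylines(im,[np.array([t(p) for p in rim],np.int32)],True,(0,0,255),1)
    cv2.imwrite(f"pics/{name}.png",im)
E
python3 - <<'E'
from ov import *
P,rim=model(np.radians(0.8),(511.8,-39.3),158.3,-0.21,0.0)
for k in P: print(k,P[k].round(1))
draw(grab("top"),P,rim,"o1",(115,145,345,305),3.4)
draw(grab("scene"),P,rim,"o2",(285,225,505,390),3.5)
E
```

```text
tray [511.8 -39.3  46. ]
pointer [593.8 -38.2  46. ]
post [ 513.3 -146.3   92. ]
cpiv [510.2  75.7  86. ]
knob [435.2  74.6  86. ]
mark [595.6 120.2  46. ]
lpiv [679.6 121.4 279. ]
pin [572.3  96.9 279. ]
head [513.8  83.6 205. ]
```

View pics/o1.png

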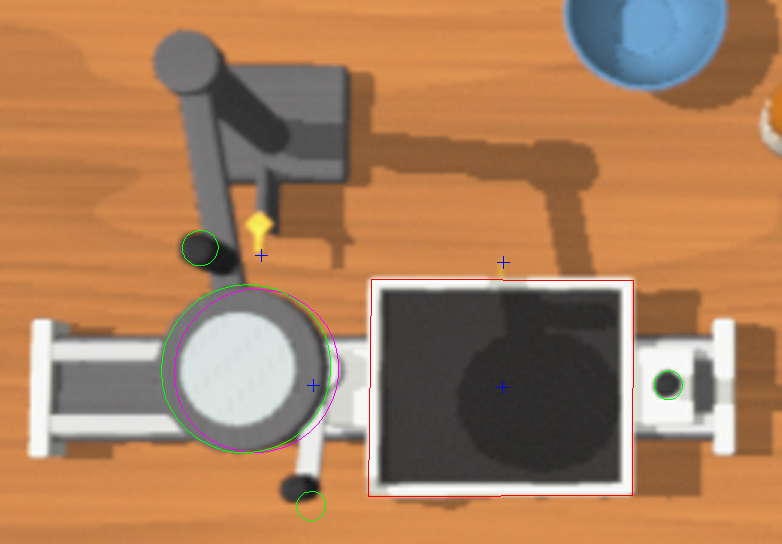

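View pics/o2.png

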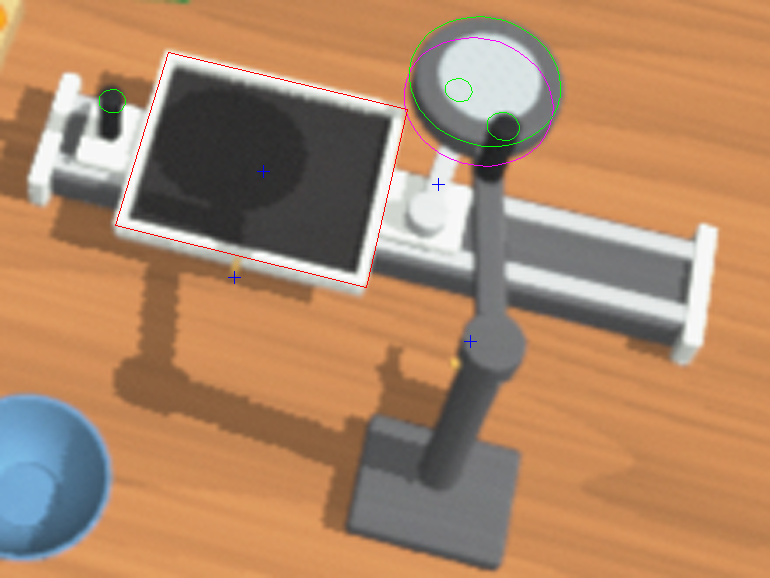

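The model overlay fits both views: bed yaw is about 0.8°, the tray is at (512,-39), the arrow is 158 mm further along +y, the lamp is at about -0.22 rad and the pin is at about (572,97). Next I'll plan the approach to the pin.

```bash
cat >> h.py <<'E'
from scipy.spatial.transform import Rotation as Ro
def tool():
    o=readout.get_obs(); q=o["ee_rot"]; R=Ro.from_quat([q[1],q[2],q[3],q[0]]).as_matrix(); return o,np.array(o["tool_pos"]),R
def plan(*tg):
    """targets: (x,y,z_grasp, tool-x angle deg or None) -> rows from present pose (pure yaw frame)"""
    o,p,R=tool(); a0=np.degrees(np.arctan2(R[1,0],R[0,0]))
    print("t",round(o["time_s"],2),"tcp",p.round(1),"grasp z",round(p[2]-154.7,1),"ang",round(a0,1),"w",round(o["grip_width"],1),"F",o["force"].round(1),"j",o["joint_positions"].round(2))
    for x,y,z,a in tg:
        d=R.T@(np.array([x,y,z+154.7])-p)
        t=0 if a is None else -(((a-a0)+180)%360-180)
        print("  row",(d/10).round(2),"turn",round(t,1), "|d|",round(np.linalg.norm(d),0))
E
python3 - <<'E'
from h import *
plan((208,589,320,None),(573,96.5,320,103.4),(573,96.5,266,103.4))
E
```

```text
t 0.35 tcp [208.9 589.  404.6] grasp z 249.9 ang 70.5 w 85.4 F [ 0.2 -0.3  0.6] j [-1.25  0.33 -0.06  1.46  0.02  1.35 -0.09]
  row [-0.03 -0.08 -7.01] turn 0 |d| 70.0
  row [-34.25  50.78  -7.01] turn -32.9 |d| 617.0
  row [-34.25  50.78  -1.61] turn -32.9 |d| 613.0
```

```bash
python3 -m handwheel '[0,0,-7,0,0, 0,0,-7,0,0, -34.2,50.8,-7,-33,0, -34.2,50.8,-7,-33,0, -34.2,50.8,-7,-33,0, -34.2,50.8,-7,-33,0, -34.2,50.8,-7,-33,0, -34.2,50.8,-7,-33,0, -34.2,50.8,-7,-33,0, -34.2,50.8,-7,-33,0]' 30
python3 - <<'E'
from h import *
plan((573,96.5,320,103.4),(573,96.5,266,103.4))
E
```

```text
time_s: 1.6
tool_pos: [503.7, 190.4, 474.7]
ee_rot: [0.0, 0.619, 0.785, 0.0]
force: [1.0, 0.9, 0.6]
grip_width: 43.0
t 1.6 tcp [503.7 190.4 474.7] grasp z 320.0 ang 103.5 w 43.0 F [1.  0.9 0.6] j [-0.67  0.11  0.24  1.59 -0.03  1.45  1.38]
  row [-10.74   4.55  -0.  ] turn 0.1 |d| 117.0
  row [-10.75   4.55   5.4 ] turn 0.1 |d| 129.0
```

```bash
python3 -m handwheel '[-10.7,4.5,0,0,0, -10.7,4.5,0,0,0, -10.7,4.5,0,0,0,-10.7,4.5,0,0,0]'
python3 - <<'E'
from h import *
plan((573,96.5,266,103.4))
P=__import__('ov')
f=grab("top"); crop(f,"t3",115,145,345,305,3.4)
f=grab("scene"); crop(f,"s3",285,205,505,370,3.5)
E
```

```text
time_s: 2.1
tool_pos: [571.5, 99.1, 474.3]
ee_rot: [-0.0, 0.619, 0.785, -0.0]
force: [-0.6, 0.6, -0.1]
grip_width: 42.9
t 2.1 tcp [571.5  99.1 474.3] grasp z 319.6 ang 103.5 w 42.9 F [-0.6  0.6 -0.1] j [-0.53  0.2   0.33  1.49 -0.07  1.46  1.61]
  row [-0.29  0.09  5.36] turn 0.1 |d| 54.0
```

View pics/s3.png

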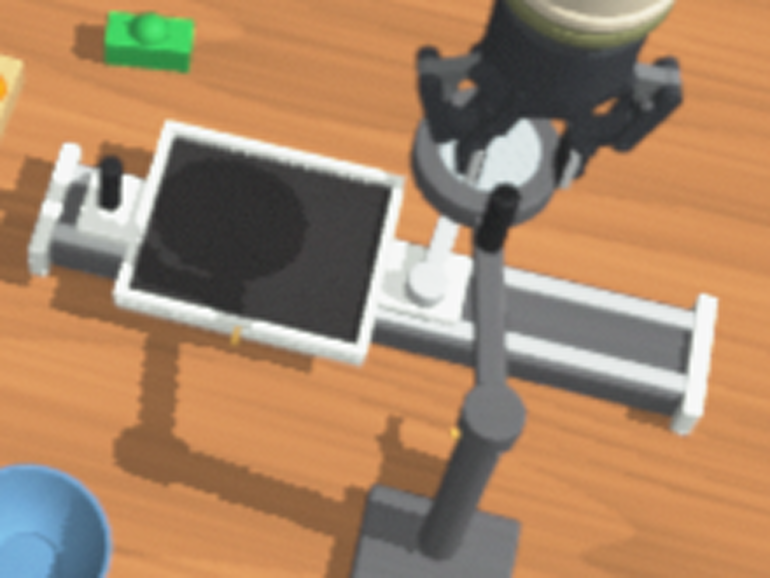

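```bash
python3 -m handwheel '[-0.3,0.1,3,0,0, -0.3,0.1,5.3,0,0, -0.3,0.1,5.3,0,-0.4, -0.3,0.1,5.3,0,-0.4]'
python3 - <<'E'
from h import *
import ov
o,p,R=tool()
P,_=ov.model(np.radians(0.8),(511.8,-39.3),158.3,-0.22,0.0)
piv=P['lpiv']; yaw=np.radians(.8)
ex=np.array([np.cos(yaw),np.sin(yaw)]);ey=np.array([-np.sin(yaw),np.cos(yaw)])
tg=[]
for L in np.arange(-.22,1.31,.17):
    q=piv[:2]+110*(-np.cos(L)*ex+np.sin(L)*ey); tg.append((q[0],q[1],266,90-np.degrees(L)+.8))
plan(*tg)
f=grab("scene"); crop(f,"s4",285,205,505,370,3.5)
E
```

```text
time_s: 2.7
tool_pos: [573.2, 96.7, 422.9]
ee_rot: [0.0, 0.619, 0.786, 0.001]
force: [0.0, 0.2, -0.3]
grip_width: 25.6
t 2.7 tcp [573.2  96.7 422.9] grasp z 268.2 ang 103.5 w 25.6 F [ 0.   0.2 -0.3] j [-0.53  0.23  0.33  1.57 -0.08  1.35  1.62]
  row [-0.06 -0.08  0.22] turn 0.1 |d| 2.0
  row [1.8  0.08 0.22] turn 9.9 |d| 18.0
  row [3.6  0.56 0.22] turn 19.6 |d| 37.0
  row [5.3  1.33 0.22] turn 29.4 |d| 55.0
  row [6.85 2.38 0.22] turn 39.1 |d| 73.0
  row [8.19 3.68 0.23] turn 48.8 |d| 90.0
  row [9.3  5.18 0.23] turn 58.6 |d| 106.0
  row [10.13  6.85  0.23] turn 68.3 |d| 122.0
  row [10.67  8.64  0.23] turn 78.1 |d| 137.0
```

View pics/s4.png

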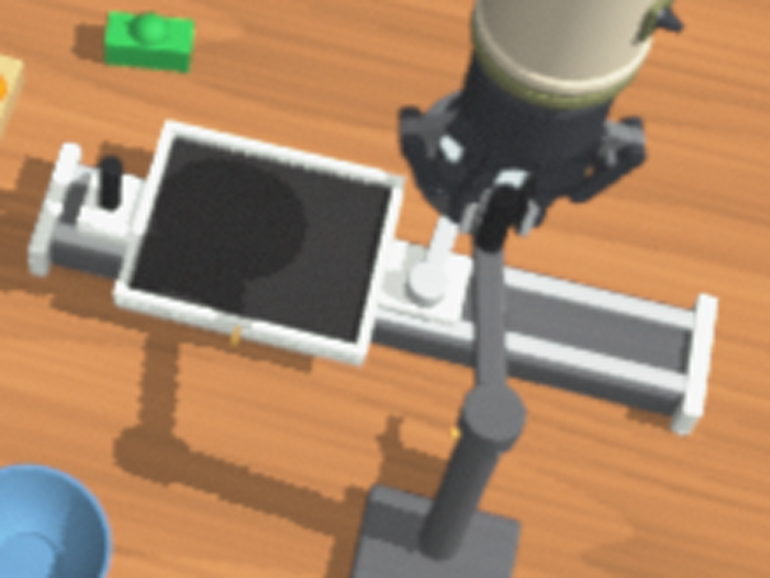

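```bash
python3 -m handwheel '[1.8,0.1,0,10,-0.4, 3.6,0.55,0,19.5,-0.4, 5.3,1.3,0,29.5,-0.4, 6.85,2.4,0,39,-0.4, 8.2,3.7,0,49,-0.4, 9.3,5.2,0,58.5,-0.4, 10.1,6.85,0,68.5,-0.4, 10.65,8.65,0,78,-0.4, 10.9,10.5,0,88,-0.4, 10.9,10.5,0,88,-0.4]'
python3 - <<'E'
from h import *
plan()
f=grab("scene"); crop(f,"s5",285,205,505,370,3.5)
E
```

```text
time_s: 4.0
tool_pos: [650.4, 227.2, 422.0]
ee_rot: [0.0, 0.991, 0.135, 0.0]
force: [0.2, 0.1, 1.1]
grip_width: 25.6
t 4.0 tcp [650.4 227.2 422. ] grasp z 267.3 ang 15.6 w 25.6 F [0.2 0.1 1.1] j [-0.72  0.5   0.48  1.26 -0.22  1.43  0.01]
```

View pics/s5.png

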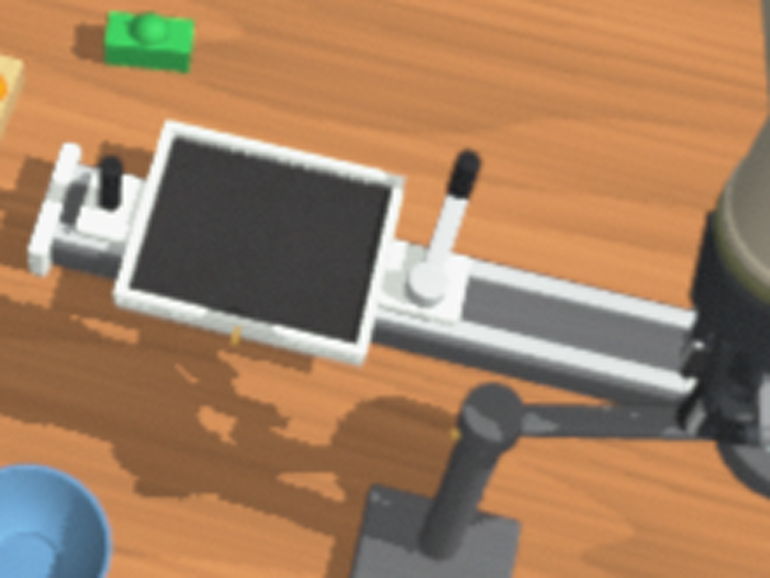

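The lamp is swung to about 1.3 rad, with its arm along the bed. Lifting off and measuring the knob.

```bash
python3 -m handwheel '[0,0,0,0,0, 0,0,0,0,0, 0,0,-6,0,0, 0,0,-6,0,0]'
python3 - <<'E'
from h import *
plan()
f=grab("scene"); crop(f,"s6",385,230,505,320,6.5); crop(f,"s6w",285,205,505,370,3.5)
f=grab("top"); crop(f,"t6",150,180,270,300,5)
E
```

```text
time_s: 4.55
tool_pos: [650.1, 225.8, 487.3]
ee_rot: [-0.001, 0.991, 0.135, 0.004]
force: [-0.5, 0.2, -0.0]
grip_width: 42.7
t 4.55 tcp [650.1 225.8 487.3] grasp z 332.6 ang 15.5 w 42.7 F [-0.5  0.2 -0. ] j [-0.72  0.48  0.5   1.15 -0.22  1.55  0.  ]
```

View pics/s6.png

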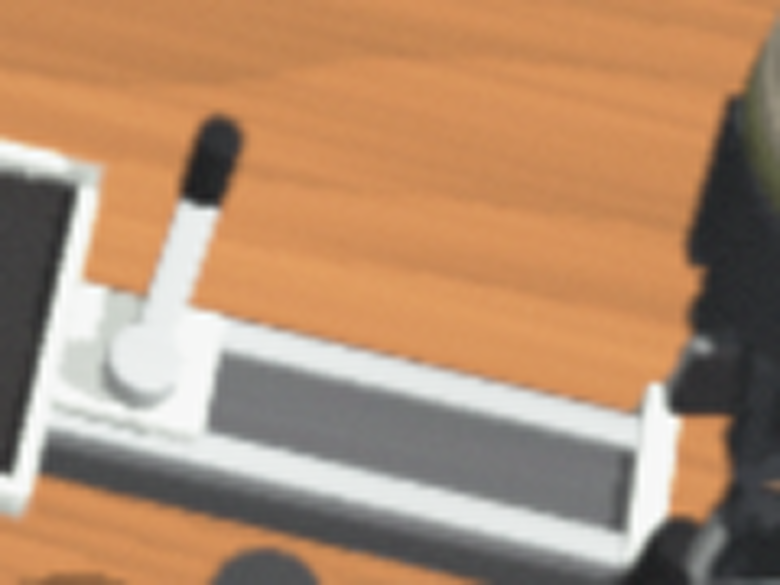

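View pics/t6.png

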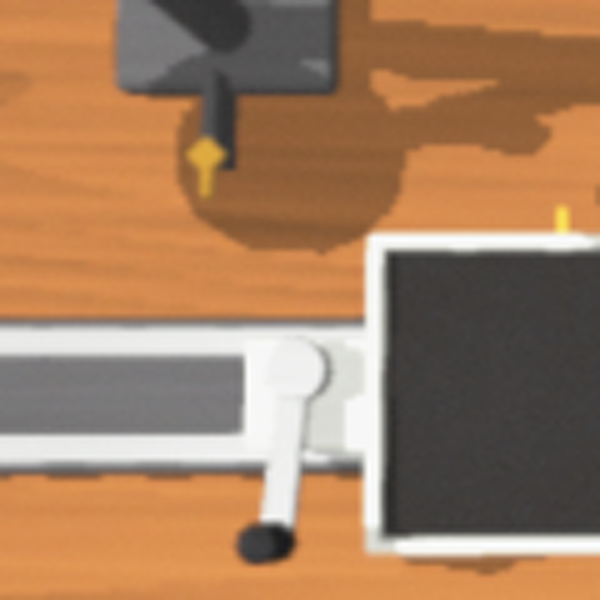

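Run:
```python
from h import *
import ov
t=grab("top"); s=grab("scene")
k=tri([(t,200.9,288.5),(s,418.4,250.4)]); print("knob",k)
for z in (80,86,92): print(z,p2w(t,200.9,288.5,z),p2w(s,418.4,250.4,z))
m=p2w(t,190.6,219,46); q=p2w(t,261.9,221.1,46); yaw=np.radians(.8)
ey=np.array([-np.sin(yaw),np.cos(yaw),0]); print("mark",m,"ptr",q,"along",(m-q)@ey)
P,_=ov.model(np.radians(0.8),(511.8,-39.3),158.3,-0.22,0.0); print(P['cpiv'], np.arctan2(*( (k-P['cpiv'])[[1,0]]*[1,-1])))
```

```text
knob [445.56652917  81.21051754 104.61495442]
80 [444.6477518   86.69880826  80.        ] [430.28971136  81.74379563  80.        ]
86 [444.84265235  85.46670161  86.        ] [434.05547584  81.51173749  86.        ]
92 [445.0375529   84.23459496  92.        ] [437.82124032  81.27967935  92.        ]
mark [596.89044492 121.37760354  46.        ] ptr [594.98137588 -36.72172052  46.        ] along 158.05725840024832
[510.19434926  75.68879026  86.        ] 0.08523187035816743
```

Run:
```python
from h import *
import ov
t=grab("top"); s=grab("scene")
print("disc",tri([(t,209.2,253.3),(s,406.8,284)]))
for z in (50,60,65): print(z,p2w(t,209.2,253.3,z),p2w(s,406.8,284,z))
for hk in (95,105):
  for c in (0.05,0.15):
    P,rim=ov.model(np.radians(0.8),(511.8,-39.3),158.3,1.3,c,hp=hk+5,hk=hk)
    ov.draw(s,P,rim,f"a{hk}{c}s",(385,230,465,300),4); ov.draw(t,P,rim,f"a{hk}{c}t",(180,230,260,300),4)
I=np.vstack([np.hstack([cv2.imread(f"pics/a{hk}{c}{v}.png") for c in(0.05,.15)]) for hk,v in((95,'s'),(95,'t'))])
J=np.vstack([np.hstack([cv2.imread(f"pics/a{hk}{c}{v}.png") for c in(0.05,.15)]) for hk,v in((105,'s'),(105,'t'))])
cv2.imwrite("pics/I.png",I);cv2.imwrite("pics/J.png",J)
```

```text
disc [520.23605612  73.68058943  69.07141963]
50 [521.08155517  77.19003672  50.        ] [509.76752725  74.3978393   50.        ]
60 [520.65361886  75.28890453  60.        ] [515.23503986  74.081056    60.        ]
65 [520.43965071  74.33833843  65.        ] [517.96879617  73.92266435  65.        ]
```

View pics/I.png

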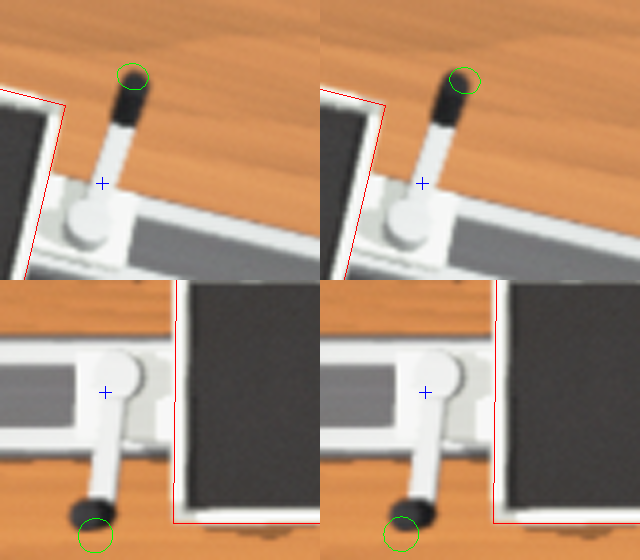

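View pics/J.png

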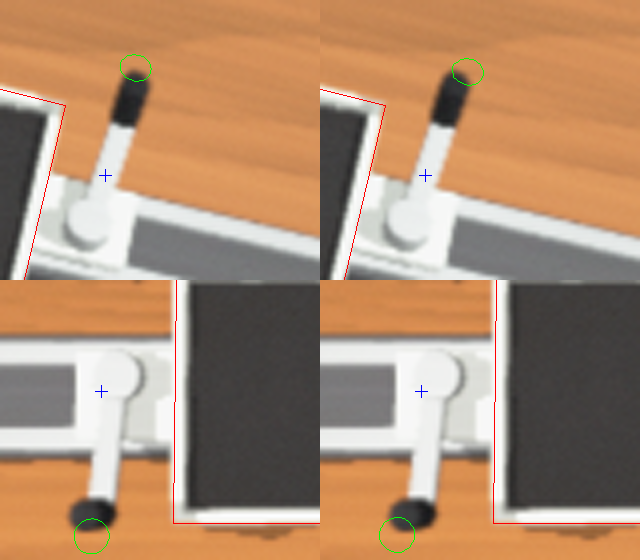

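Run:
```python
from h import *
plan((445.5,81.3,330,85.6),(445.5,81.3,130,85.6),(445.5,81.3,92,85.6))
```

```text
t 4.85 tcp [649.8 226.5 480.6] grasp z 325.9 ang 15.5 w 42.7 F [-0.2 -0.5  0.4] j [-0.72  0.48  0.49  1.16 -0.22  1.55  0.  ]
  row [-23.57   8.54  -0.37] turn -70.1 |d| 251.0
  row [-23.53   8.54  19.63] turn -70.1 |d| 318.0
  row [-23.53   8.54  23.43] turn -70.1 |d| 343.0
```

```bash
python3 -m handwheel '[-23.5,8.5,0,-70,0, -23.5,8.5,0,-70,0, -23.5,8.5,0,-70,0, -23.5,8.5,0,-70,0, -23.5,8.5,0,-70,0, -23.5,8.5,8,-70,0, -23.5,8.5,14,-70,0, -23.5,8.5,19,-70,0, -23.5,8.5,19,-70,0, -23.5,8.5,19,-70,0]'
python3 - <<'E'
from h import *
plan((445.5,81.3,92,85.6))
f=grab("scene"); crop(f,"s7",385,200,505,290,6.5)
f=grab("top"); crop(f,"t7",150,210,270,330,5)
E
```

```text
time_s: 6.1
tool_pos: [446.8, 82.0, 293.5]
ee_rot: [0.0, 0.735, 0.679, 0.001]
force: [-0.8, 0.5, 1.1]
grip_width: 42.4
t 6.1 tcp [446.8  82.  293.5] grasp z 138.8 ang 85.5 w 42.4 F [-0.8  0.5  1.1] j [-0.76  0.04  0.49  2.05 -0.02  1.05  1.24]
  row [-0.09 -0.13  4.68] turn -0.1 |d| 47.0
```

View pics/s7.png

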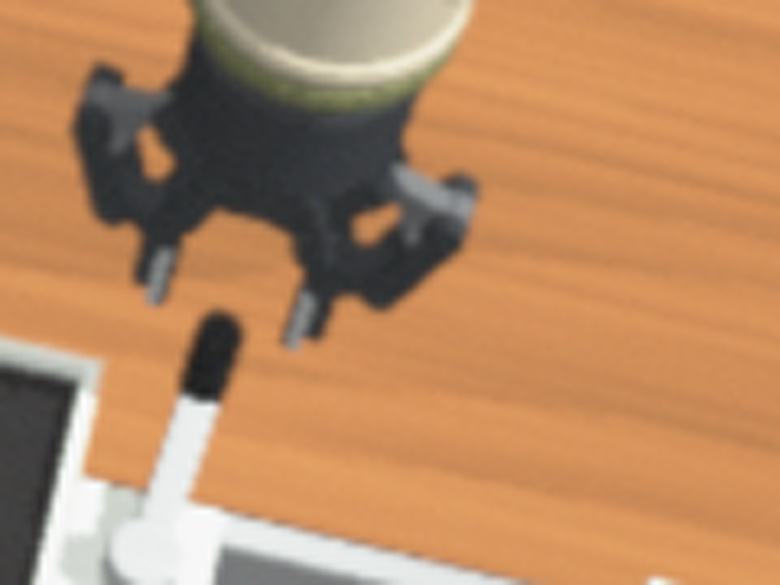

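View pics/t7.png

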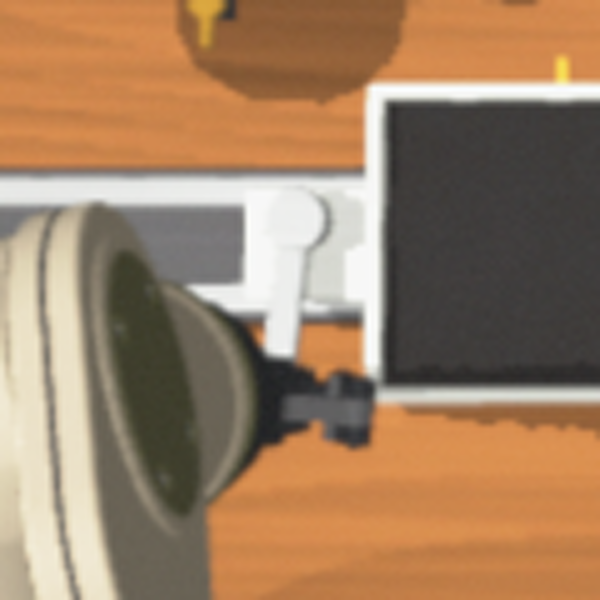

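```bash
python3 -m handwheel '[-0.1,-0.1,3,0,0, -0.1,-0.1,4.5,0,0, -0.1,-0.1,4.5,0,-0.4, -0.1,-0.1,4.5,0,-0.4]'
cat > arc.py <<'E'
from h import *
import sys
def arc(T,a,b,n,z=92,r=75,yaw=np.radians(.8)):
    ex=np.array([np.cos(yaw),np.sin(yaw)]);ey=np.array([-np.sin(yaw),np.cos(yaw)])
    c=np.array(T)+10*ex+115*ey
    return [(*(c+r*(-np.cos(L)*ex+np.sin(L)*ey)),z,90-np.degrees(L)+.8) for L in np.linspace(a,b,n)]
E
python3 - <<'E'
from arc import *
plan(*arc((511.8,-39.3),.09,1.4,9))
f=grab("scene"); crop(f,"s8",385,200,505,290,6.5)
E
```

```text
time_s: 6.7
tool_pos: [445.6, 81.1, 247.7]
ee_rot: [0.0, 0.734, 0.679, 0.001]
force: [0.3, -0.8, 0.2]
grip_width: 25.6
t 6.7 tcp [445.6  81.1 247.7] grasp z 93.0 ang 85.5 w 25.6 F [ 0.3 -0.8  0.2] j [-0.75  0.11  0.5   2.1  -0.07  0.94  1.28]
  row [ 0.04 -0.02  0.1 ] turn -0.2 |d| 1.0
  row [1.27 0.08 0.1 ] turn 9.2 |d| 13.0
  row [2.46 0.37 0.11] turn 18.6 |d| 25.0
  row [3.58 0.86 0.11] turn 28.0 |d| 37.0
  row [4.62 1.52 0.11] turn 37.4 |d| 49.0
  row [5.53 2.34 0.11] turn 46.7 |d| 60.0
  row [6.29 3.3  0.11] turn 56.1 |d| 71.0
  row [6.89 4.37 0.11] turn 65.5 |d| 82.0
  row [7.31 5.52 0.12] turn 74.9 |d| 92.0
```

View pics/s8.png

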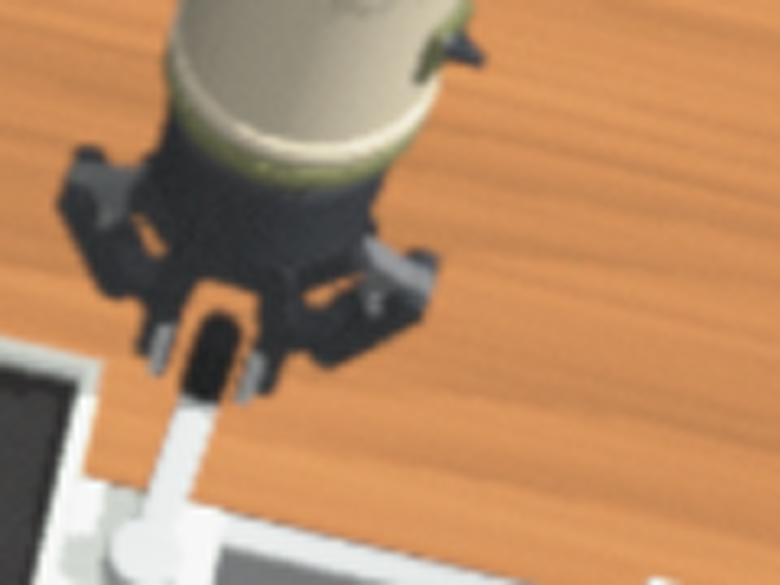

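```bash
python3 -m handwheel '[1.25,0.1,0,9,-0.4, 2.45,0.35,0,18.5,-0.4, 3.6,0.85,0,28,-0.4, 4.6,1.5,0,37.5,-0.4, 5.55,2.35,0,46.5,-0.4, 6.3,3.3,0,56,-0.4, 6.9,4.35,0,65.5,-0.4, 7.3,5.5,0,75,-0.4, 7.3,5.5,0,75,-0.4, 7.3,5.5,0,75,-0.4]'
python3 - <<'E'
from arc import *
plan()
f=grab("scene"); crop(f,"s9",285,205,505,370,3.5)
E
```

```text
time_s: 8.0
tool_pos: [505.5, 149.3, 247.0]
ee_rot: [-0.0, 0.996, 0.093, 0.0]
force: [-0.4, -0.1, -0.3]
grip_width: 25.4
t 8.0 tcp [505.5 149.3 247. ] grasp z 92.3 ang 10.7 w 25.4 F [-0.4 -0.1 -0.3] j [-0.9   0.3   0.6   1.92 -0.2   0.98 -0.02]
```

View pics/s9.png

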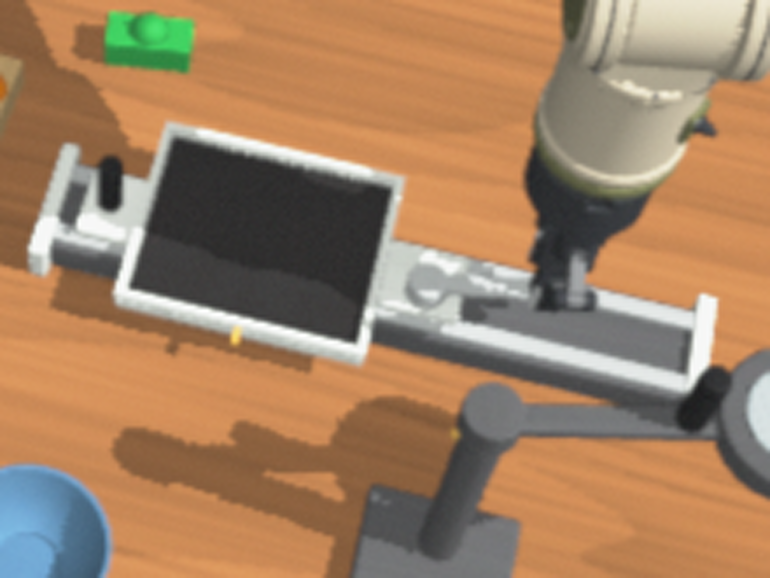

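```bash
python3 -m handwheel '[0,0,0,0,0.1, 0,0,-5.5,0,0.1]'
python3 - <<'E'
from arc import *
plan((513.3,-146.3,150,90.8),(513.3,-146.3,82,90.8))
E
```

```text
time_s: 8.3
tool_pos: [504.1, 149.3, 299.5]
ee_rot: [0.002, 0.996, 0.092, -0.003]
force: [0.6, 0.5, 0.8]
grip_width: 46.9
t 8.3 tcp [504.1 149.3 299.5] grasp z 144.8 ang 10.6 w 46.9 F [0.6 0.5 0.8] j [-0.93  0.23  0.62  1.88 -0.15  1.09 -0.06]
  row [-4.52 29.22 -0.42] turn -80.2 |d| 296.0
  row [-4.47 29.21  6.38] turn -80.2 |d| 302.0
```

```bash
python3 -m handwheel '[-4.5,29.2,0,-80,0.1, -4.5,29.2,0,-80,0.1, -4.5,29.2,0,-80,0.1, -4.5,29.2,0,-80,0.1, -4.5,29.2,0,-80,0.1, -4.5,29.2,0,-80,0.1, -4.5,29.2,0,-80,0.1, -4.5,29.2,0,-80,0.1, -4.5,29.2,0,-80,0.1]'
python3 - <<'E'
from arc import *
plan((513.3,-146.3,82,90.8))
t=grab("top");f=grab("scene"); crop(f,"s10",270,200,420,310,5); crop(t,"t10",115,175,345,345,3.4)
E
```

```text
time_s: 9.43
tool_pos: [514.3, -146.1, 301.8]
ee_rot: [-0.0, 0.704, 0.71, 0.0]
force: [-0.3, -0.6, 0.1]
grip_width: 46.8
t 9.43 tcp [ 514.3 -146.1  301.8] grasp z 147.1 ang 90.5 w 46.8 F [-0.3 -0.6  0.1] j [-0.35  0.24  0.62  1.86 -0.16  1.09  1.91]
  row [-0.02 -0.1   6.51] turn -0.3 |d| 65.0
```

View pics/s10.png

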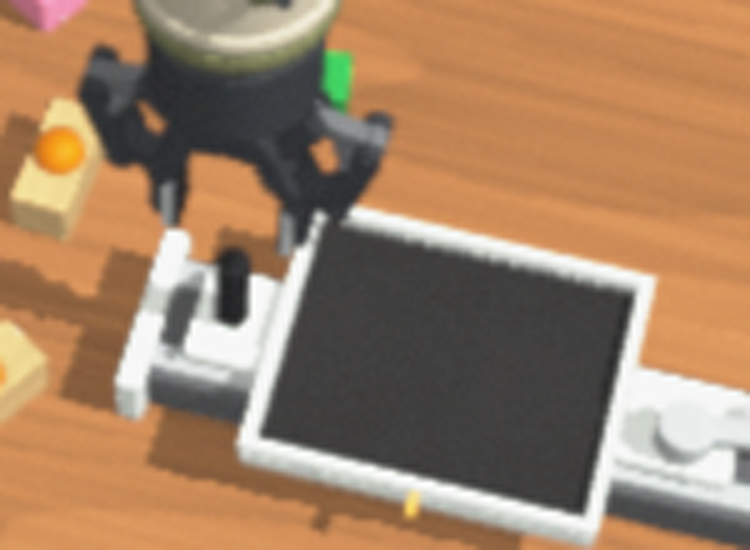

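View pics/t10.png

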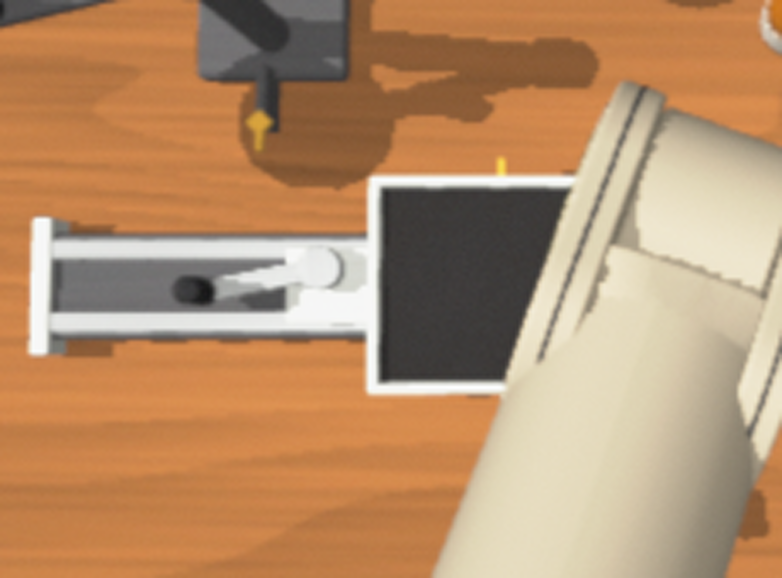

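```bash
python3 -m handwheel '[0,-0.1,3,0,0.0, 0,-0.1,6.4,0,0, 0,-0.1,6.4,0,0, 0,-0.1,6.4,0,-1, 0,-0.1,6.4,0,-1, 0,-0.1,6.4,0,-1]' 40
python3 - <<'E'
from arc import *
yaw=np.radians(.8); ey=np.array([-np.sin(yaw),np.cos(yaw)])
o,p,R=tool(); q=p[:2]+158*ey
plan((q[0],q[1],p[2]-154.7,90.8))
E
```

```text
time_s: 10.28
tool_pos: [514.0, -146.1, 239.2]
ee_rot: [0.001, 0.704, 0.71, 0.001]
force: [-1.6, 0.8, 7.6]
grip_width: 16.9
t 10.28 tcp [ 514.  -146.1  239.2] grasp z 84.5 ang 90.4 w 16.9 F [-1.6  0.8  7.6] j [-0.32  0.33  0.6   1.91 -0.22  0.97  1.96]
  row [15.8 -0.1  0. ] turn -0.4 |d| 158.0
```

```bash
python3 -m handwheel '[1,0,0,0,-1, 3,0,0,0,-1, 5,0,0,0,-1, 7,0,0,0,-1, 9,-0.05,0,0,-1, 11,-0.05,0,0,-1, 13,-0.1,0,0,-1, 14.8,-0.1,0,0,-1, 15.8,-0.1,0,0,-1, 15.8,-0.1,0,0,-1]'
python3 - <<'E'
from arc import *
plan()
t=grab("top");f=grab("scene"); crop(f,"s11",320,230,505,360,4); crop(t,"t11",130,190,240,260,7)
E
```

```text
time_s: 11.52
tool_pos: [511.4, 12.5, 239.2]
ee_rot: [-0.0, 0.704, 0.71, 0.001]
force: [-5.4, 1.3, 10.0]
grip_width: 17.1
t 11.53 tcp [511.4  12.5 239.2] grasp z 84.5 ang 90.5 w 17.1 F [-5.4  1.3 10. ] j [-0.58  0.27  0.53  1.97 -0.17  0.95  1.61]
```

View pics/s11.png

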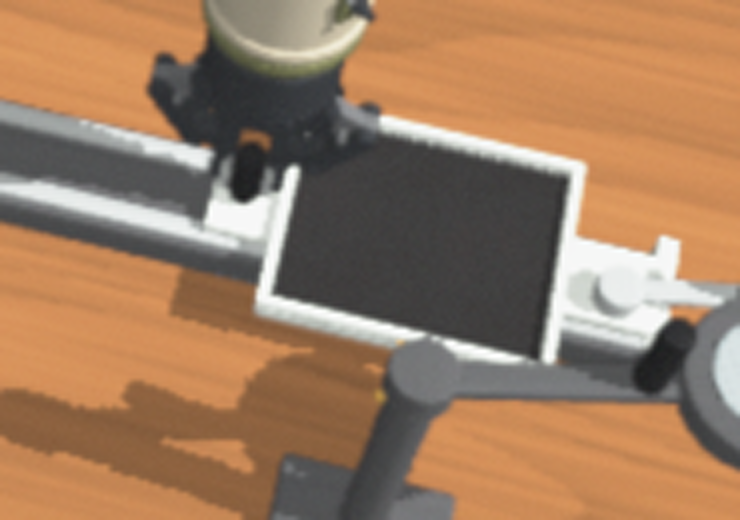

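View pics/t11.png

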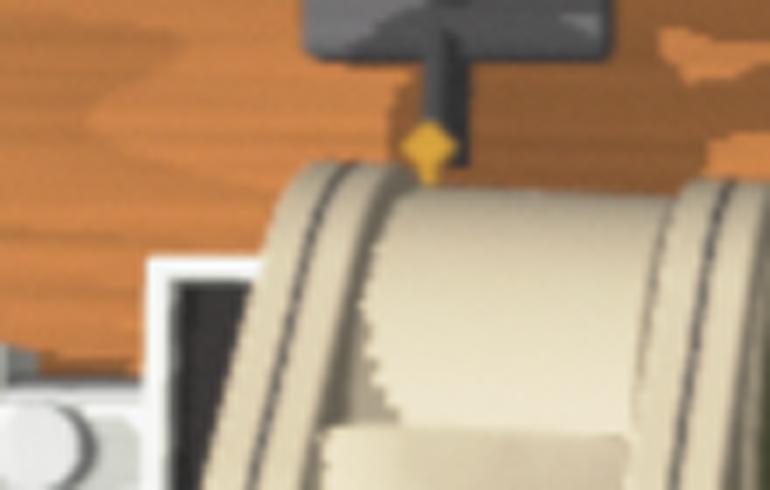

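```bash
python3 -m handwheel '[0,0,0,0,0, 0,0,0,0,0, 0,0,-4,0,0, 0,0,-8,0,0, 0,0,-8,0,0]' 30
python3 - <<'E'
from arc import *
plan((503.3,307.3,160,10.6))
E
```

```text
time_s: 12.25
tool_pos: [512.2, 11.8, 320.6]
ee_rot: [0.001, 0.704, 0.71, 0.002]
force: [-0.1, 0.1, -0.3]
grip_width: 42.9
t 12.25 tcp [512.2  11.8 320.6] grasp z 165.9 ang 90.5 w 42.9 F [-0.1  0.1 -0.3] j [-0.62  0.15  0.55  1.89 -0.09  1.12  1.55]
  row [29.55 -0.66  0.64] turn 79.9 |d| 296.0
```

```bash
python3 -m handwheel '[5,0,0,10,0, 10,-0.3,0,20,0, 15,-0.6,0,30,0, 20,-0.6,0,40,0, 25,-0.6,0,50,0, 29.5,-0.6,0,60,0, 29.5,-0.6,0,70,0, 29.5,-0.6,0,80,0, 29.5,-0.6,0,80,0]'
python3 - <<'E'
from arc import *
plan()
t=grab("top");f=grab("scene"); crop(f,"s12",320,200,530,370,3.7); crop(t,"t12",80,190,240,310,4.8); crop(t,"t12b",150,195,260,275,7)
E
```

```text
time_s: 13.38
tool_pos: [502.5, 307.0, 316.7]
ee_rot: [0.001, 0.996, 0.092, -0.0]
force: [-0.6, -0.5, 0.7]
grip_width: 42.4
t 13.38 tcp [502.5 307.  316.7] grasp z 162.0 ang 10.5 w 42.4 F [-0.6 -0.5  0.7] j [-1.07  0.34  0.54  1.7  -0.19  1.16 -0.29]
```

View pics/s12.png

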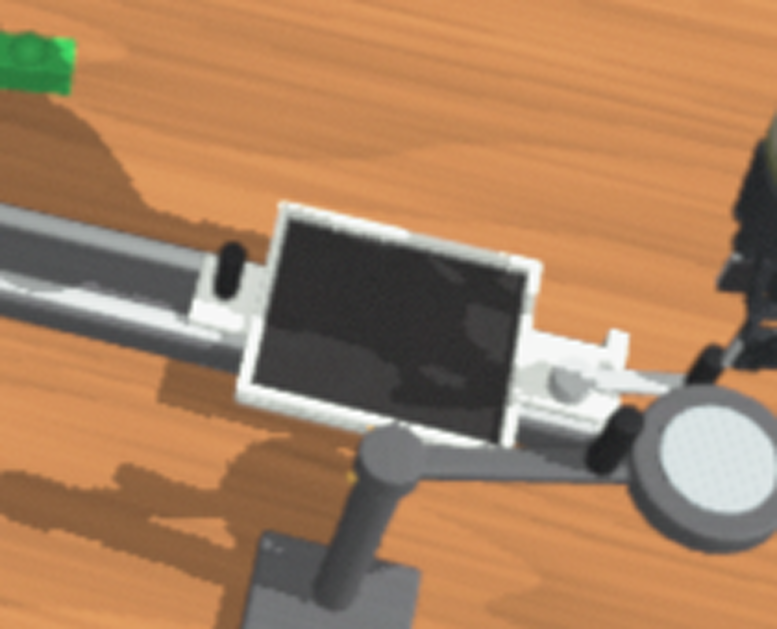

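View pics/t12b.png

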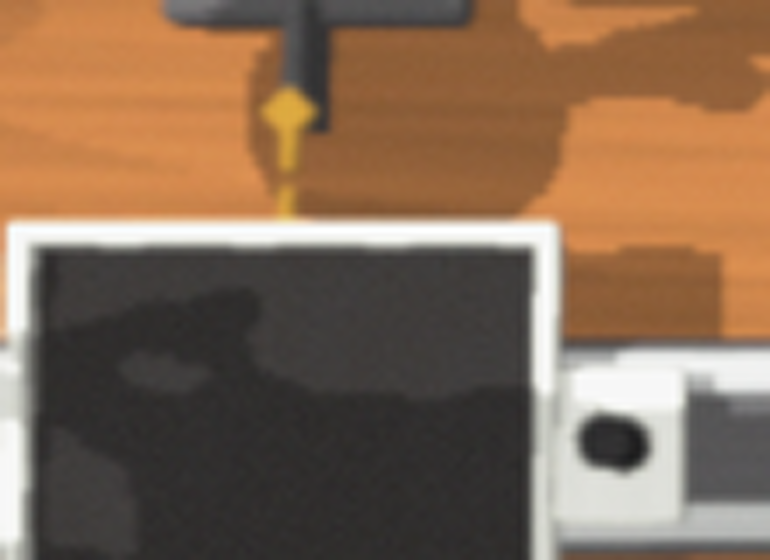

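View pics/t12.png

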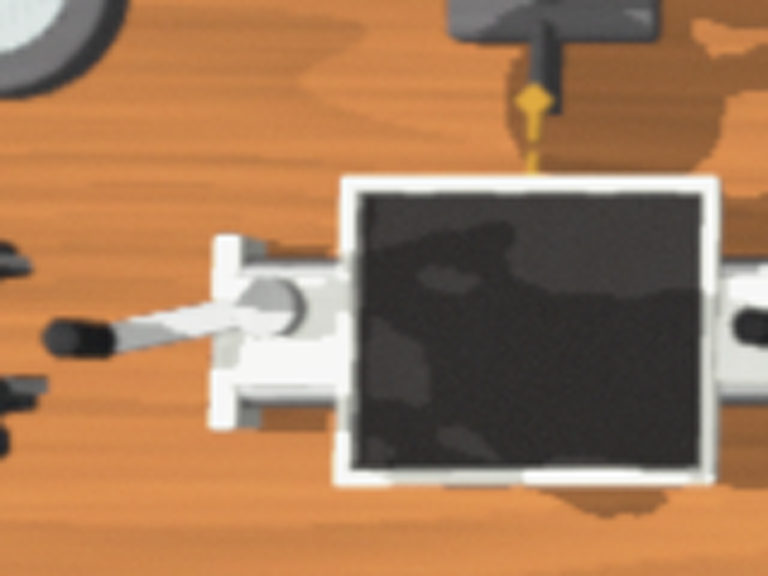

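Run:
```python
from arc import *
t=grab("top"); k=p2w(t,92.1,259.9,104.6)
yaw=np.radians(.8); ey=np.array([-np.sin(yaw),np.cos(yaw)])
T=np.array([511.8,-39.3])+157.5*ey
A=arc(T,1.38,0,9,z=92); print(k, A[0]); plan(A[0])
```

```text
[501.40301392 306.92935162 104.6       ] (np.float64(502.744493953105), np.float64(306.74631137646605), 92, np.float64(11.731824271946397))
t 13.53 tcp [502.7 306.8 317.4] grasp z 162.7 ang 10.7 w 42.8 F [ 0.3 -0.5  0.1] j [-1.07  0.34  0.54  1.7  -0.19  1.16 -0.29]
  row [0.01 0.01 7.07] turn -1.1 |d| 71.0
```

```bash
python3 -m handwheel '[0,0,4,-1,0, 0,0,7,-1,0, 0,0,7,-1,-0.4, 0,0,7,-1,-0.4]'
python3 - <<'E'
from arc import *
yaw=np.radians(.8); ey=np.array([-np.sin(yaw),np.cos(yaw)])
T=np.array([511.8,-39.3])+157.5*ey
plan(*arc(T,1.38,-0.04,10,z=92))
t=grab("top"); crop(t,"t13",80,190,240,310,4.8); f=grab("scene"); crop(f,"s13",420,200,540,320,5)
E
```

```text
time_s: 14.02
tool_pos: [503.3, 307.0, 249.0]
ee_rot: [-0.0, 0.995, 0.1, 0.001]
force: [0.1, 0.1, 0.3]
grip_width: 25.3
t 14.03 tcp [503.3 307.  249. ] grasp z 94.3 ang 11.5 w 25.3 F [0.1 0.1 0.3] j [-1.04  0.42  0.51  1.75 -0.24  1.03 -0.24]
  row [-0.06  0.02  0.23] turn -0.2 |d| 2.0
  row [-1.24  0.12  0.23] turn -9.3 |d| 13.0
  row [-2.38  0.4   0.22] turn -18.3 |d| 24.0
  row [-3.47  0.86  0.22] turn -27.3 |d| 36.0
  row [-4.48  1.48  0.22] turn -36.4 |d| 47.0
  row [-5.37  2.25  0.22] turn -45.4 |d| 58.0
  row [-6.13  3.16  0.22] turn -54.5 |d| 69.0
  row [-6.74  4.17  0.22] turn -63.5 |d| 79.0
  row [-7.18  5.27  0.21] turn -72.5 |d| 89.0
  row [-7.45  6.42  0.21] turn -81.6 |d| 98.0
```

View pics/t13.png

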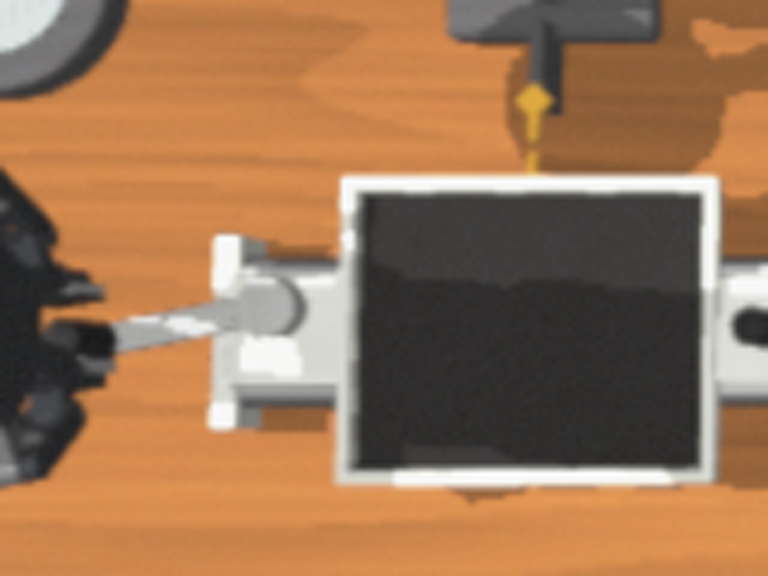

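View pics/s13.png

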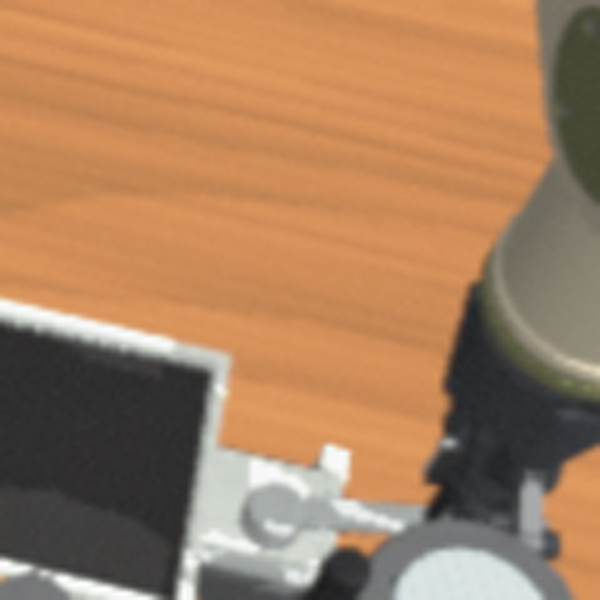

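```bash
python3 -m handwheel '[-1.25,0.1,0,-9,-0.4, -2.4,0.4,0,-18.5,-0.4, -3.45,0.85,0,-27.5,-0.4, -4.5,1.5,0,-36.5,-0.4, -5.35,2.25,0,-45.5,-0.4, -6.15,3.15,0,-54.5,-0.4, -6.75,4.2,0,-63.5,-0.4, -7.2,5.3,0,-72.5,-0.4, -7.45,6.4,0,-81.5,-0.4, -7.45,6.4,0,-81.5,-0.4]'
python3 - <<'E'
from arc import *
plan()
t=grab("top"); crop(t,"t14",80,190,240,310,4.8); f=grab("scene"); crop(f,"s14",320,200,530,370,3.7)
E
```

```text
time_s: 15.38
tool_pos: [442.9, 229.4, 249.1]
ee_rot: [-0.0, 0.689, 0.725, 0.001]
force: [0.1, 0.4, -0.5]
grip_width: 25.5
t 15.38 tcp [442.9 229.4 249.1] grasp z 94.4 ang 93.0 w 25.5 F [ 0.1  0.4 -0.5] j [-0.86  0.21  0.32  1.98 -0.08  0.96  1.12]
```

View pics/t14.png

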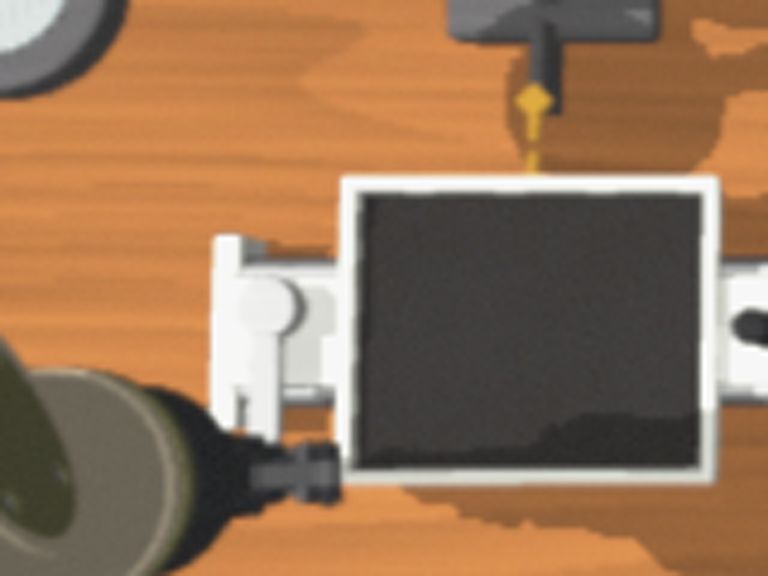

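View pics/s14.png

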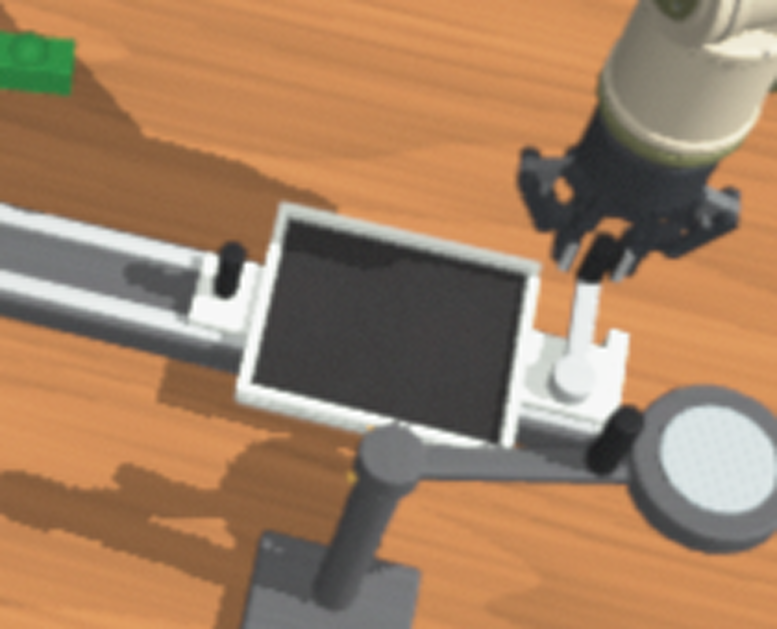

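```bash
python3 -m handwheel '[0,0,0,0,0.2, 0,0,0,0,0.2, 0,0,-5,0,0.2, 0,0,-11,0,0.2, 0,0,-17,0,0.6]'
cat > bl.py <<'E'
from h import *
def blocks(f=None,show=None):
    f=f or grab("top"); im=f["pixels"]; hsv=cv2.cvtColor(np.ascontiguousarray(im),cv2.COLOR_RGB2HSV).astype(int)
    H,S,V=hsv[...,0],hsv[...,1],hsv[...,2]
    R=im[...,0].astype(int);G=im[...,1].astype(int);B=im[...,2].astype(int)
    dome=((R>200)&(G>90)&(B<70)&(S>180)).astype(np.uint8)
    wood=((R>190)&(G>155)&(B>70)&(B<180)&(R-B>60)).astype(np.uint8)
    n,l,st,c=cv2.connectedComponentsWithStats(dome)
    out=[]
    for i in range(1,n):
        u,v=c[i]
        if not(st[i,4]>40 and 90<u<470 and 150<v<380): continue
        m=((wood|dome)>0).astype(np.uint8)
        n2,l2,s2,c2=cv2.connectedComponentsWithStats(m)
        k=l2[int(round(v)),int(round(u))]
        if k==0: continue
        ys,xs=np.where(l2==k)
        pts=np.array([p2w(f,x,y,30)[:2] for x,y in zip(xs,ys)],np.float32)
        r=cv2.minAreaRect(pts); box=cv2.boxPoints(r)
        e=[box[1]-box[0],box[2]-box[1]]; e=max(e,key=np.linalg.norm); a=np.degrees(np.arctan2(e[1],e[0]))%180
        w=p2w(f,u,v,36)
        out.append((w[0],w[1],a)); print("dome px",(round(u,1),round(v,1)),"xy",w[:2].round(1),"rect c",np.round(r[0],1),"size",np.round(r[1],1),"long axis",round(a,1),"n",len(xs))
    return out
if __name__=="__main__":
    blocks(); f=grab("top"); crop(f,"bl",295,185,455,345,4)
    plan()
E
python3 bl.py
```

```text
time_s: 16.1
tool_pos: [442.2, 229.3, 419.5]
ee_rot: [0.0, 0.689, 0.725, -0.0]
force: [0.2, 0.1, -0.3]
grip_width: 67.1
dome px (np.float64(344.4), np.float64(175.7)) xy [ 703.8 -221.5] rect c [ 704.5 -222.5] size [17.9 24.8] long axis 136.2 n 57
dome px (np.float64(358.6), np.float64(233.2)) xy [ 572.4 -255. ] rect c [ 572.7 -256. ] size [30.9 64.2] long axis 149.5 n 356
dome px (np.float64(413.5), np.float64(235.5)) xy [ 569.2 -380.3] rect c [ 569.7 -380.9] size [31.3 64.9] long axis 141.9 n 359
dome px (np.float64(413.1), np.float64(293.8)) xy [ 437.5 -379.1] rect c [ 438.3 -379.9] size [30.7 63.9] long axis 144.2 n 352
t 16.2 tcp [443.6 229.7 424.3] grasp z 269.6 ang 92.9 w 68.2 F [ 0.5  0.5 -0.9] j [-0.89  0.03  0.33  1.78 -0.01  1.33  1.06]
```

View pics/bl.png

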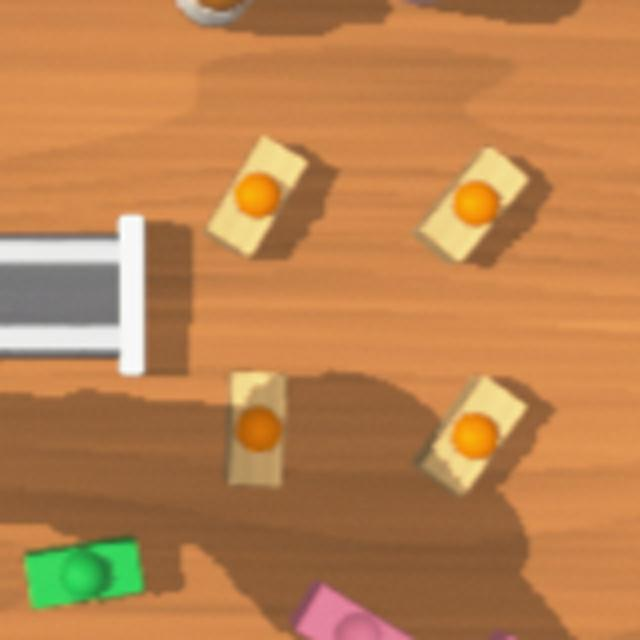

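Four amber domes on wooden blocks are confirmed at crop px (258,195), (475,204), (258,428) and (475,436). The green (85,574) and pink (358,632) ones are look-alikes. I'll go to block A at (572,-255).

Run:
```python
from h import *
plan((572.5,-255.5,150,59.5),(572.5,-255.5,22,59.5))
```

```text
t 16.2 tcp [443.6 229.7 424.3] grasp z 269.6 ang 92.9 w 68.2 F [ 0.5  0.5 -0.9] j [-0.89  0.03  0.33  1.78 -0.01  1.33  1.06]
  row [-49.19  10.3   11.76] turn 33.4 |d| 516.0
  row [-49.26  10.19  24.56] turn 33.4 |d| 560.0
```

```bash
python3 -m handwheel '[-49.2,10.3,11.5,33.5,0.5, -49.2,10.3,11.5,33.5,0.5, -49.2,10.3,11.5,33.5,0.5, -49.2,10.3,11.5,33.5,0.5, -49.2,10.3,11.5,33.5,0.5, -49.2,10.3,11.5,33.5,0.5, -49.2,10.3,11.5,33.5,0.5, -49.2,10.3,11.5,33.5,0.5, -49.2,10.3,11.5,33.5,0.5, -49.2,10.3,11.5,33.5,0.5]' 40
python3 - <<'E'
from h import *
plan((572.5,-255.5,22,59.5))
f=grab("scene"); crop(f,"s15",170,130,370,290,3.9)
f=grab("top"); crop(f,"t15",265,145,465,345,3)
E
```

```text
time_s: 17.45
tool_pos: [570.7, -257.0, 301.9]
ee_rot: [-0.0, 0.869, 0.495, -0.001]
force: [-0.2, 0.8, -0.5]
grip_width: 64.3
t 17.45 tcp [ 570.7 -257.   301.9] grasp z 147.2 ang 59.4 w 64.3 F [-0.2  0.8 -0.5] j [-0.17  0.48  0.69  1.61 -0.32  1.17  1.63]
  row [ 0.24  0.09 12.52] turn -0.1 |d| 125.0
```

View pics/s15.png

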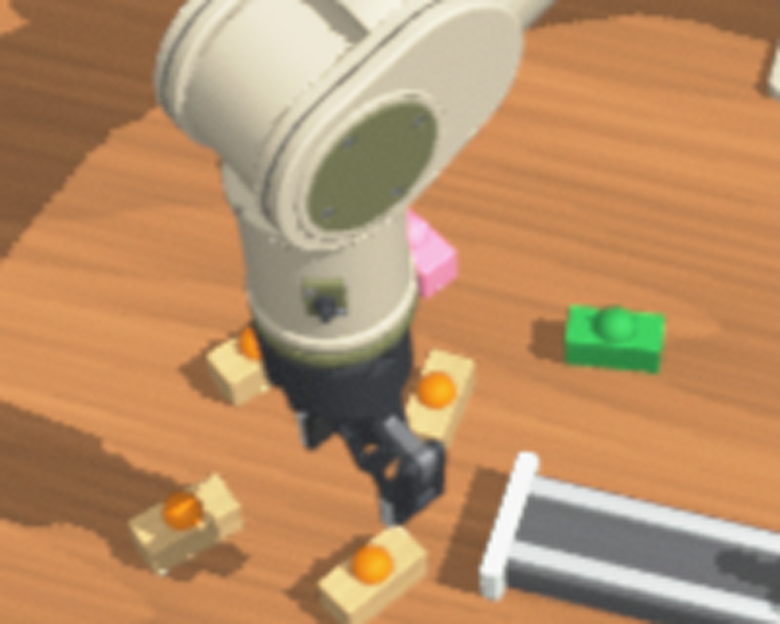

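```bash
python3 -m handwheel '[0.2,0.1,6,0,0.5, 0.2,0.1,10,0,0.5, 0.2,0.1,12.5,0,0.5, 0.2,0.1,12.5,0,0.5, 0.2,0.1,12.5,0,-1, 0.2,0.1,12.5,0,-1, 0.2,0.1,12.5,0,-1, 0.2,0.1,12.5,0,-1]' 40
python3 - <<'E'
from h import *
plan()
f=grab("scene"); crop(f,"s16",170,130,370,290,3.9)
E
```

```text
time_s: 18.55
tool_pos: [573.5, -255.4, 179.6]
ee_rot: [0.001, 0.868, 0.496, 0.001]
force: [-1.0, 2.0, 9.0]
grip_width: 29.3
t 18.55 tcp [ 573.5 -255.4  179.6] grasp z 24.9 ang 59.5 w 29.3 F [-1.  2.  9.] j [-0.12  0.62  0.61  1.69 -0.43  0.96  1.69]
```

View pics/s16.png

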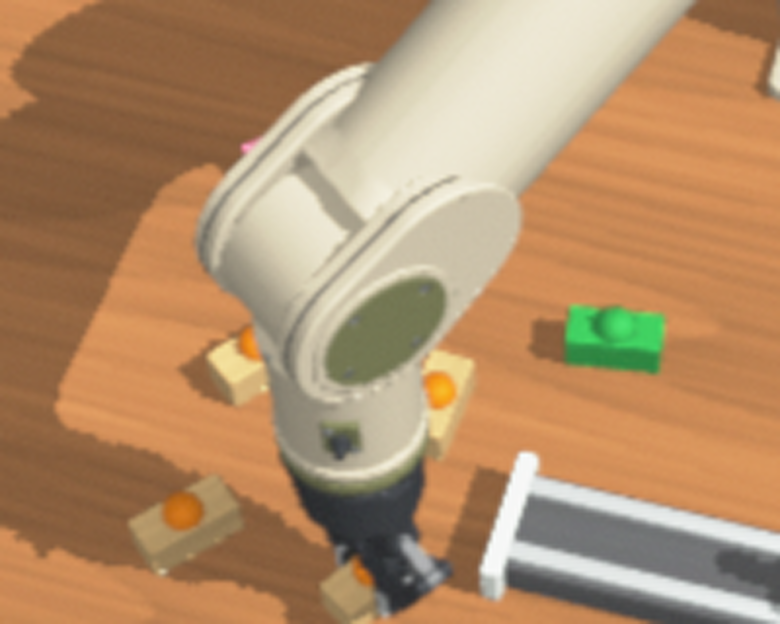

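```bash
python3 -m handwheel '[0,0,-5,0,-1, 0,0,-10,0,-1, 0,0,-13,0,-1,0,0,-13,0,-1]'
python3 - <<'E'
from h import *
yaw=np.radians(.8); ex=np.array([np.cos(yaw),np.sin(yaw)]);ey=np.array([-np.sin(yaw),np.cos(yaw)])
T=np.array([509.6,118.4]); q=T+27*ex+38*ey; print(q)
plan((*q,150,.8),(*q,71.5,.8))
E
```

```text
time_s: 19.1
tool_pos: [573.2, -255.9, 310.9]
ee_rot: [0.002, 0.868, 0.496, 0.002]
force: [-0.3, -1.0, -0.9]
grip_width: 29.6
[536.0668053  156.77327478]
t 19.1 tcp [ 573.2 -255.9  310.9] grasp z 156.2 ang 59.5 w 29.6 F [-0.3 -1.  -0.9] j [-0.18  0.47  0.7   1.6  -0.32  1.18  1.62]
  row [ 33.65 -24.17   0.56] turn 58.7 |d| 414.0
  row [ 33.64 -24.21   8.41] turn 58.7 |d| 423.0
```

```bash
python3 -m handwheel '[33.6,-24.2,0,58.5,-1, 33.6,-24.2,0,58.5,-1, 33.6,-24.2,0,58.5,-1, 33.6,-24.2,0,58.5,-1, 33.6,-24.2,0,58.5,-1, 33.6,-24.2,0,58.5,-1, 33.6,-24.2,0,58.5,-1, 33.6,-24.2,0,58.5,-1, 33.6,-24.2,0,58.5,-1, 33.6,-24.2,0,58.5,-1]'
python3 - <<'E'
from h import *
plan((536.1,156.8,71.5,.8))
f=grab("scene"); crop(f,"s17",320,200,530,370,3.7)
E
```

```text
time_s: 20.35
tool_pos: [535.1, 155.2, 307.5]
ee_rot: [0.0, 1.0, 0.007, -0.0]
force: [0.5, 0.0, -0.6]
grip_width: 29.2
t 20.35 tcp [535.1 155.2 307.5] grasp z 152.8 ang 0.8 w 29.2 F [ 0.5  0.  -0.6] j [-1.04  0.33  0.81  1.8  -0.26  1.13 -0.13]
  row [ 0.1  -0.16  8.13] turn 0.0 |d| 81.0
```

View pics/s17.png

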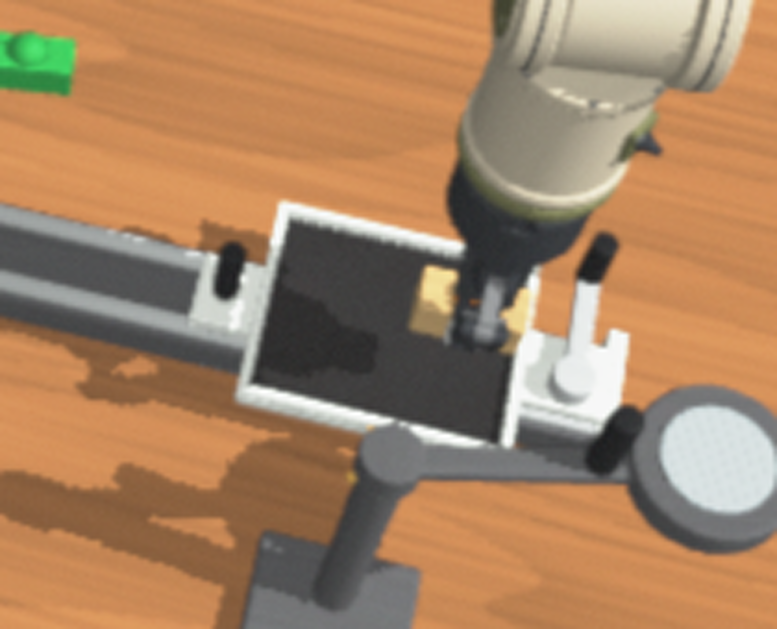

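```bash
python3 -m handwheel '[0.1,-0.15,4,0,-1, 0.1,-0.15,7,0,-1, 0.1,-0.15,8.1,0,-1, 0.1,-0.15,8.1,0,-1, 0.1,-0.15,8.1,0,-1]'
python3 - <<'E'
from h import *
plan()
E
python3 -m handwheel '[0,0,0,0,-0.12, 0,0,0,0,-0.12, 0,0,-3,0,-0.12, 0,0,-8,0,-0.12, 0,0,-8,0,0.5]'; python3 bl.py
python3 - <<'E'
from h import *
f=grab("scene"); crop(f,"s18",320,200,530,370,3.7)
E
```

```text
time_s: 21.02
tool_pos: [536.4, 158.1, 227.5]
ee_rot: [-0.0, 1.0, 0.008, 0.001]
force: [-0.1, -0.6, -0.4]
grip_width: 29.8
t 21.02 tcp [536.4 158.1 227.5] grasp z 72.8 ang 0.9 w 29.8 F [-0.1 -0.6 -0.4] j [-0.99  0.44  0.75  1.86 -0.36  0.98 -0.06]
time_s: 21.65
tool_pos: [537.2, 158.5, 310.3]
ee_rot: [-0.002, 1.0, 0.008, 0.003]
force: [0.3, -0.3, -0.7]
grip_width: 54.7
dome px (np.float64(344.3), np.float64(175.9)) xy [ 703.4 -221.4] rect c [ 705. -223.] size [21.2 23.2] long axis 136.1 n 66
dome px (np.float64(413.6), np.float64(235.5)) xy [ 569.3 -380.5] rect c [ 569.7 -380.9] size [31.3 64.9] long axis 141.9 n 363
dome px (np.float64(167.6), np.float64(244.4)) xy [540.1 172.7] rect c [540.4 167.7] size [29.3 55.8] long axis 90.9 n 308
dome px (np.float64(413.2), np.float64(293.7)) xy [ 437.6 -379.2] rect c [ 439.1 -378.7] size [33.9 64.1] long axis 144.5 n 362
t 21.75 tcp [535.9 158.7 306.9] grasp z 152.2 ang 1.0 w 64.1 F [ 0.5  0.2 -0.4] j [-1.05  0.33  0.81  1.8  -0.27  1.12 -0.13]
```

View pics/s18.png

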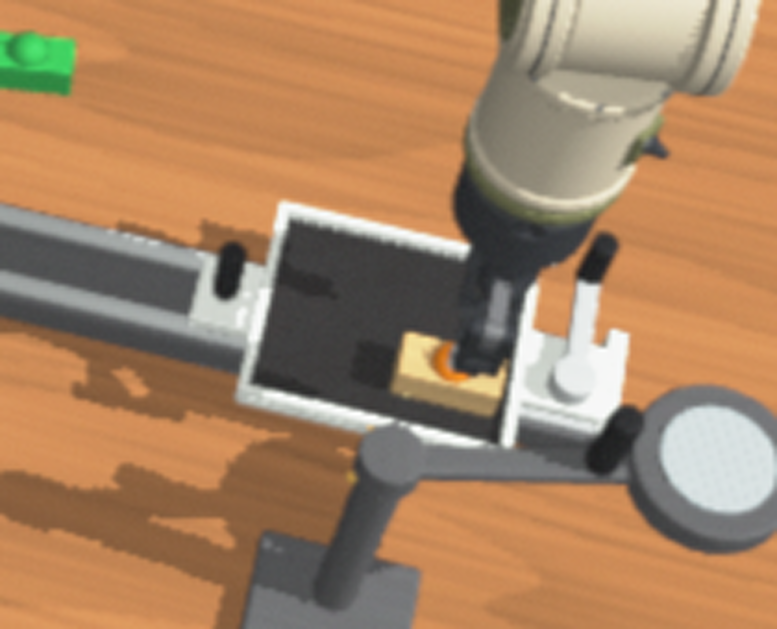

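View pics/bl.png

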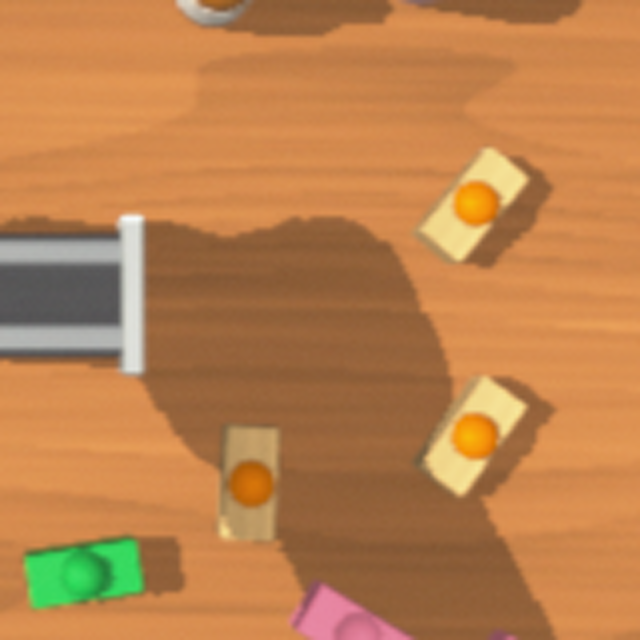

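Block A is in the tray. The lower-left block was knocked from crop (258,428) to (250,483), so I'll measure it again later. Next is block B at (569.5,-380.7).

Run:
```python
from h import *
plan((569.5,-380.7,150,51.9))
```

```text
t 21.8 tcp [535.6 158.6 306.1] grasp z 151.4 ang 1.0 w 63.7 F [ 0.3 -0.2 -0.8] j [-1.05  0.33  0.81  1.8  -0.27  1.12 -0.13]
  row [ 2.46 53.98  0.13] turn -50.9 |d| 540.0
```

```bash
python3 -m handwheel '[2.5,54,0,-51,0.5, 2.5,54,0,-51,0.5, 2.5,54,0,-51,0.5, 2.5,54,0,-51,0.5, 2.5,54,0,-51,0.5, 2.5,54,0,-51,0.5, 2.5,54,0,-51,0.5, 2.5,54,0,-51,0.5, 2.5,54,0,-51,0.5, 2.5,54,0,-51,0.5]'; python3 -m handwheel '[0,0,0,0,0.5]'
python3 - <<'E'
from h import *
plan((569.5,-380.7,22,51.9))
f=grab("scene"); crop(f,"s19",150,130,370,290,3.6)
E
```

```text
time_s: 23.05
tool_pos: [567.0, -386.7, 304.6]
ee_rot: [0.0, 0.901, 0.435, -0.002]
force: [-0.7, 1.2, 0.2]
grip_width: 63.8
time_s: 23.18
tool_pos: [569.8, -381.1, 304.9]
ee_rot: [-0.001, 0.899, 0.438, -0.001]
force: [0.5, 0.8, 0.6]
grip_width: 63.9
t 23.18 tcp [ 569.8 -381.1  304.9] grasp z 150.2 ang 51.9 w 63.9 F [0.5 0.8 0.6] j [ 0.02  0.63  0.74  1.43 -0.43  1.25  1.71]
  row [ 2.000e-02 -1.000e-02  1.282e+01] turn 0.0 |d| 128.0
```

View pics/s19.png

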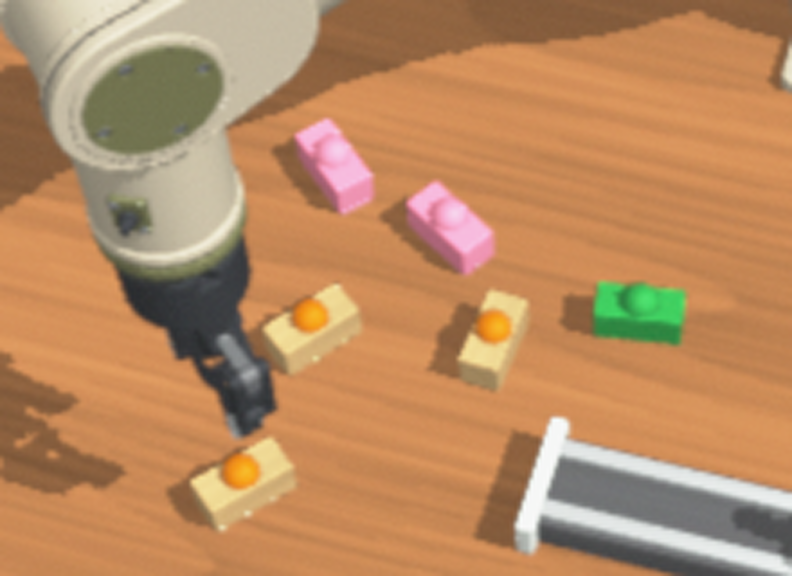

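```bash
python3 -m handwheel '[0,0,6,0,0.5, 0,0,10,0,0.5, 0,0,12.7,0,0.5, 0,0,12.7,0,0.5, 0,0,12.7,0,-1, 0,0,12.7,0,-1, 0,0,12.7,0,-1, 0,0,12.7,0,-1, 0,0,5,0,-1, 0,0,-0.5,0,-1]' 40; python3 -m handwheel '[0,0,0,0,-1]'
python3 - <<'E'
from h import *
plan((537.1,80.8,150,.8))
f=grab("scene"); crop(f,"s20",150,130,370,290,3.6)
E
```

```text
time_s: 24.48
tool_pos: [569.8, -380.8, 306.4]
ee_rot: [-0.0, 0.899, 0.438, -0.0]
force: [1.2, -0.2, -1.6]
grip_width: 29.5
time_s: 24.6
tool_pos: [570.7, -382.4, 311.2]
ee_rot: [0.004, 0.899, 0.438, 0.003]
force: [-0.0, 0.3, -1.6]
grip_width: 29.0
t 24.6 tcp [ 570.7 -382.4  311.2] grasp z 156.5 ang 52.0 w 29.0 F [-0.   0.3 -1.6] j [ 0.02  0.62  0.75  1.43 -0.43  1.25  1.72]
  row [ 34.41 -31.2    0.4 ] turn 51.2 |d| 464.0
```

View pics/s20.png

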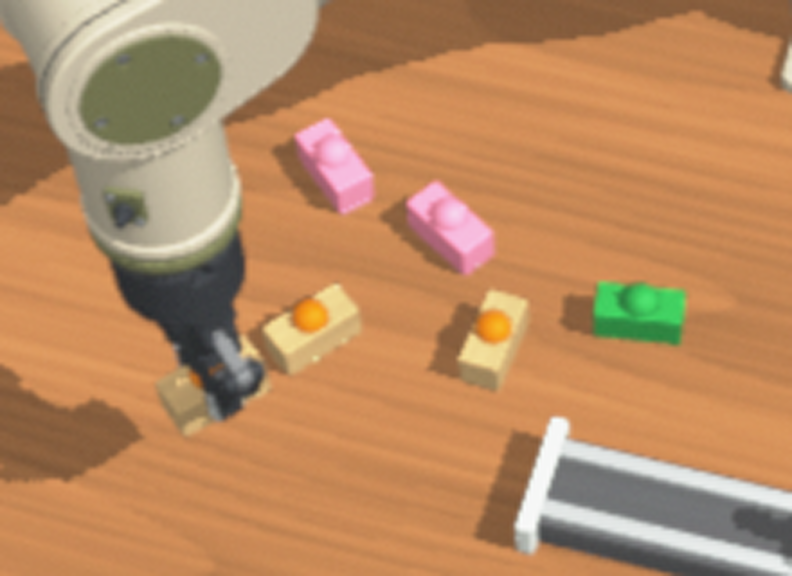

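```bash
python3 -m handwheel '[34.4,-31.2,0,51,-1, 34.4,-31.2,0,51,-1, 34.4,-31.2,0,51,-1, 34.4,-31.2,0,51,-1, 34.4,-31.2,0,51,-1, 34.4,-31.2,0,51,-1, 34.4,-31.2,0,51,-1, 34.4,-31.2,0,51,-1, 34.4,-31.2,0,51,-1, 34.4,-31.2,0,51,-1]'; python3 -m handwheel '[0,0,0,0,-1]'
python3 - <<'E'
from h import *
plan((537.1,80.8,71,.8))
f=grab("scene"); crop(f,"s21",320,200,530,370,3.7)
E
```

```text
time_s: 25.9
tool_pos: [536.0, 81.3, 304.2]
ee_rot: [0.0, 1.0, 0.008, -0.0]
force: [0.6, -1.6, -0.1]
grip_width: 29.1
time_s: 26.02
tool_pos: [536.2, 80.7, 304.5]
ee_rot: [0.0, 1.0, 0.007, -0.0]
force: [-0.1, -0.4, -0.5]
grip_width: 29.1
t 26.02 tcp [536.2  80.7 304.5] grasp z 149.8 ang 0.8 w 29.1 F [-0.1 -0.4 -0.5] j [-1.07  0.35  1.    1.85 -0.33  1.12  0.06]
  row [ 0.09 -0.01  7.88] turn 0.0 |d| 79.0
```

View pics/s21.png

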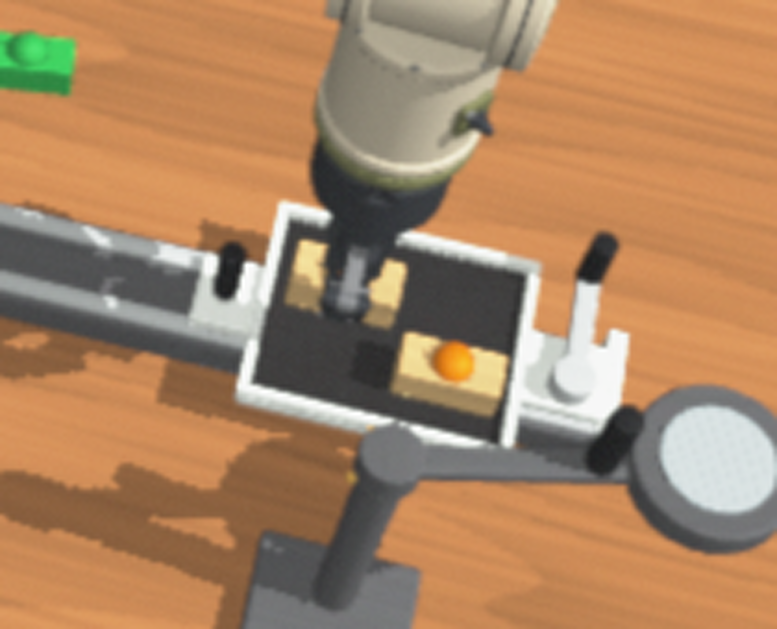

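```bash
python3 -m handwheel '[0.1,0,4,0,-1, 0.1,0,7,0,-1, 0.1,0,7.8,0,-1, 0.1,0,7.8,0,-1, 0.1,0,7.8,0,-1, 0.1,0,7.8,0,-0.12, 0.1,0,7.8,0,-0.12, 0.1,0,4,0,-0.12, 0.1,0,0,0,-0.12, 0.1,0,0,0,0.5]';  python3 - <<'E'
from h import *
plan((438.3,-379.5,150,54))
import bl
bl.blocks()
f=grab("scene"); crop(f,"s22",320,200,530,370,3.7); crop(f,"s22b",180,150,370,290,4)
f=grab("top"); crop(f,"t22",295,185,455,345,4)
E
```

```text
time_s: 27.32
tool_pos: [538.2, 82.1, 307.3]
ee_rot: [-0.001, 1.0, 0.008, 0.002]
force: [1.0, -0.7, -0.9]
grip_width: 54.2
t 27.32 tcp [538.2  82.1 307.3] grasp z 152.6 ang 1.0 w 54.2 F [ 1.  -0.7 -0.9] j [-1.08  0.35  1.01  1.84 -0.33  1.13  0.07]
  row [-10.77  45.98   0.12] turn -53.0 |d| 472.0
dome px (np.float64(344.2), np.float64(175.7)) xy [ 703.7 -221.1] rect c [ 706.1 -218.3] size [23.1 18. ] long axis 7.5 n 52
dome px (np.float64(205.1), np.float64(245.8)) xy [538.2  89.5] rect c [540.7  79.6] size [27.1 40.2] long axis 90.9 n 174
dome px (np.float64(356.8), np.float64(305.7)) xy [ 409.4 -252. ] rect c [ 409.5 -253.2] size [64.7 31.7] long axis 0.3 n 353
```

View pics/s22.png

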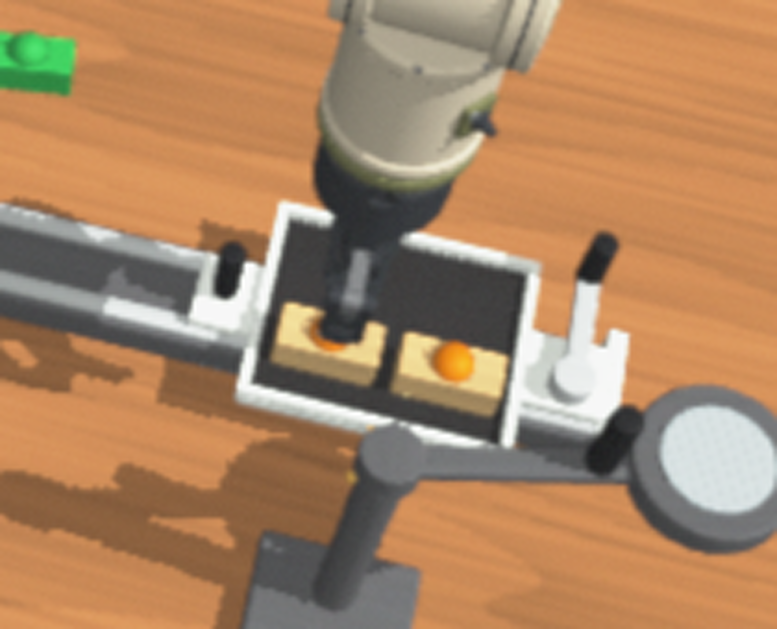

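View pics/t22.png

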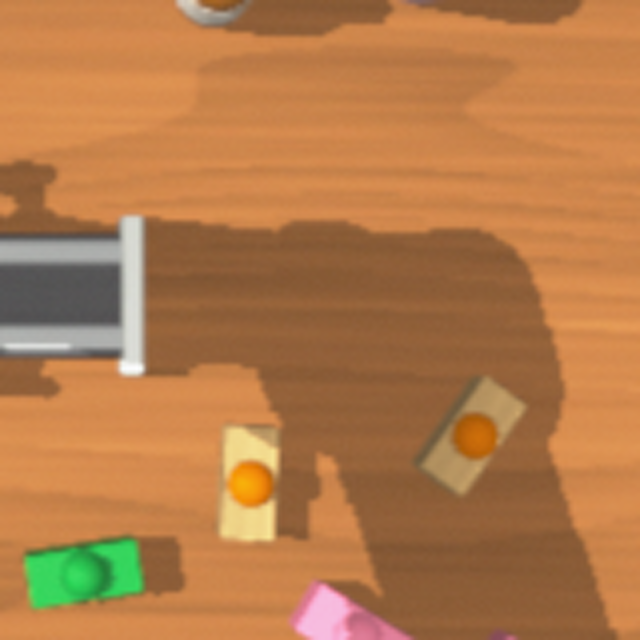

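```bash
python3 -m handwheel '[-10.8,46,0,-53,0.5, -10.8,46,0,-53,0.5, -10.8,46,0,-53,0.5, -10.8,46,0,-53,0.5, -10.8,46,0,-53,0.5, -10.8,46,0,-53,0.5, -10.8,46,0,-53,0.5, -10.8,46,0,-53,0.5, -10.8,46,0,-53,0.5, -10.8,46,0,-53,0.5]'; python3 -m handwheel '[0,0,0,0,0.5]'
python3 - <<'E'
from h import *
plan((438.3,-379.5,22,54.2))
import bl
bl.blocks()
f=grab("scene"); crop(f,"s23",150,130,370,290,3.6)
E
```

```text
time_s: 28.72
tool_pos: [436.9, -379.2, 303.5]
ee_rot: [-0.001, 0.891, 0.454, -0.0]
force: [0.8, 0.1, 0.1]
grip_width: 64.0
time_s: 28.85
tool_pos: [437.9, -378.1, 304.1]
ee_rot: [-0.001, 0.891, 0.455, 0.0]
force: [0.3, 0.5, 0.3]
grip_width: 63.7
t 28.85 tcp [ 437.9 -378.1  304.1] grasp z 149.4 ang 54.1 w 63.7 F [0.3 0.5 0.3] j [-0.11  0.44  0.94  1.75 -0.38  1.15  1.89]
  row [-0.1   0.13 12.73] turn -0.1 |d| 127.0
dome px (np.float64(167.1), np.float64(244.3)) xy [540.2 173.7] rect c [540.3 172.3] size [29.3 65. ] long axis 90.9 n 363
dome px (np.float64(203.1), np.float64(244.5)) xy [541.2  94. ] rect c [540.5  92.1] size [27.1 65.2] long axis 90.9 n 338
dome px (np.float64(412.0), np.float64(295.0)) xy [ 434.7 -376.6] rect c [ 427.  -372.1] size [30.1 36.4] long axis 143.9 n 198
dome px (np.float64(356.6), np.float64(305.7)) xy [ 409.3 -251.6] rect c [ 408.9 -253. ] size [30.5 63.4] long axis 177.3 n 355
```

View pics/s23.png

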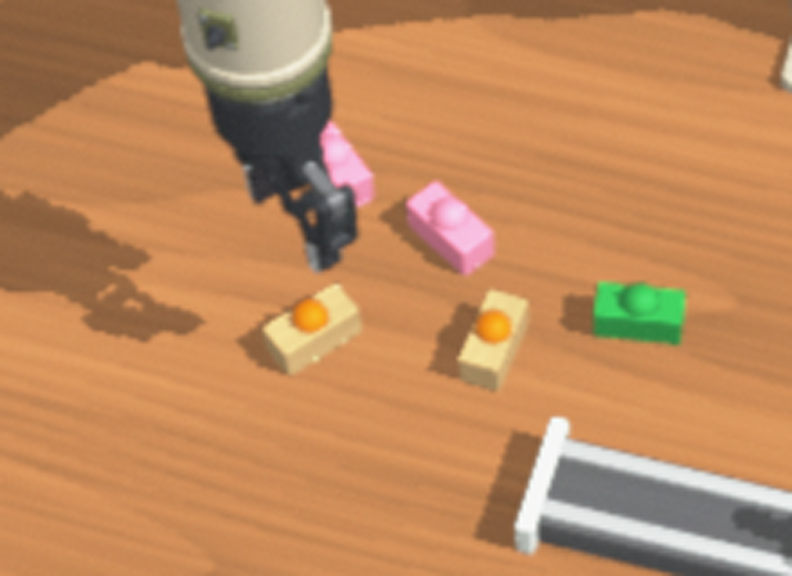

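```bash
python3 -m handwheel '[-0.1,0.1,6,0,0.5, -0.1,0.1,10,0,0.5, -0.1,0.1,12.7,0,0.5, -0.1,0.1,12.7,0,0.5, -0.1,0.1,12.7,0,-1, -0.1,0.1,12.7,0,-1, -0.1,0.1,12.7,0,-1, -0.1,0.1,12.7,0,-1, 0,0,5,0,-1, 0,0,-0.5,0,-1]' 40; python3 -m handwheel '[0,0,0,0,-1]'
python3 - <<'E'
from h import *
plan((482.1,156,150,.8))
f=grab("scene"); crop(f,"s24",150,130,370,290,3.6)
E
```

```text
time_s: 30.2
tool_pos: [436.8, -379.4, 304.5]
ee_rot: [-0.0, 0.891, 0.454, -0.0]
force: [0.9, -1.0, -0.3]
grip_width: 29.2
time_s: 30.32
tool_pos: [437.7, -381.0, 307.8]
ee_rot: [0.003, 0.891, 0.454, 0.003]
force: [-0.1, 0.3, -1.3]
grip_width: 29.1
t 30.32 tcp [ 437.7 -381.   307.8] grasp z 153.1 ang 54.0 w 29.1 F [-0.1  0.3 -1.3] j [-0.12  0.43  0.95  1.75 -0.39  1.15  1.89]
  row [ 46.03 -28.01   0.15] turn 53.2 |d| 539.0
```

View pics/s24.png

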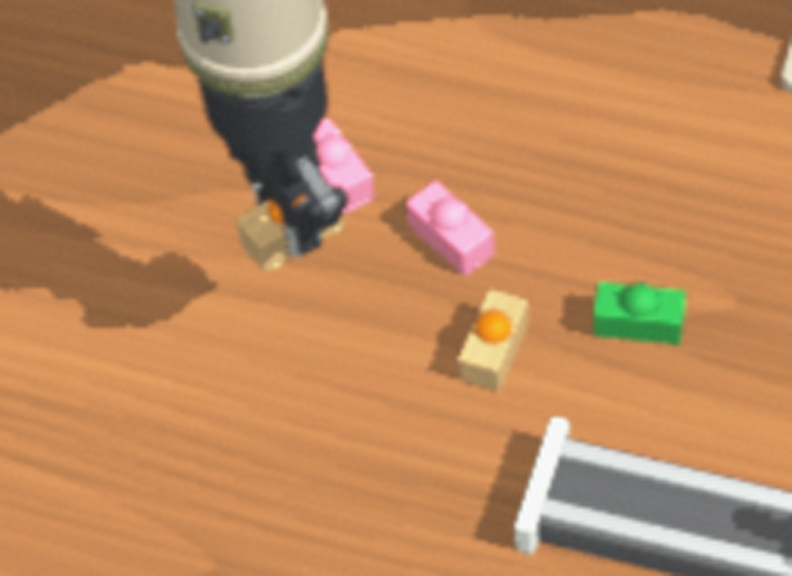

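```bash
python3 -m handwheel '[46,-28,0,53,-1, 46,-28,0,53,-1, 46,-28,0,53,-1, 46,-28,0,53,-1, 46,-28,0,53,-1, 46,-28,0,53,-1, 46,-28,0,53,-1, 46,-28,0,53,-1, 46,-28,0,53,-1, 46,-28,0,53,-1]'; python3 -m handwheel '[0,0,0,0,-1]'
python3 - <<'E'
from h import *
plan((482.1,156,71,.8))
f=grab("scene"); crop(f,"s25",320,200,530,370,3.7)
E
```

```text
time_s: 31.62
tool_pos: [480.3, 160.8, 301.7]
ee_rot: [0.0, 1.0, 0.011, -0.001]
force: [0.3, -0.7, -1.0]
grip_width: 29.0
time_s: 31.75
tool_pos: [480.5, 160.2, 301.7]
ee_rot: [0.001, 1.0, 0.011, -0.001]
force: [0.2, 0.2, -0.4]
grip_width: 29.4
t 31.75 tcp [480.5 160.2 301.7] grasp z 147.0 ang 1.3 w 29.4 F [ 0.2  0.2 -0.4] j [-1.4   0.28  1.14  1.94 -0.29  1.1  -0.12]
  row [0.16 0.41 7.6 ] turn 0.5 |d| 76.0
```

View pics/s25.png

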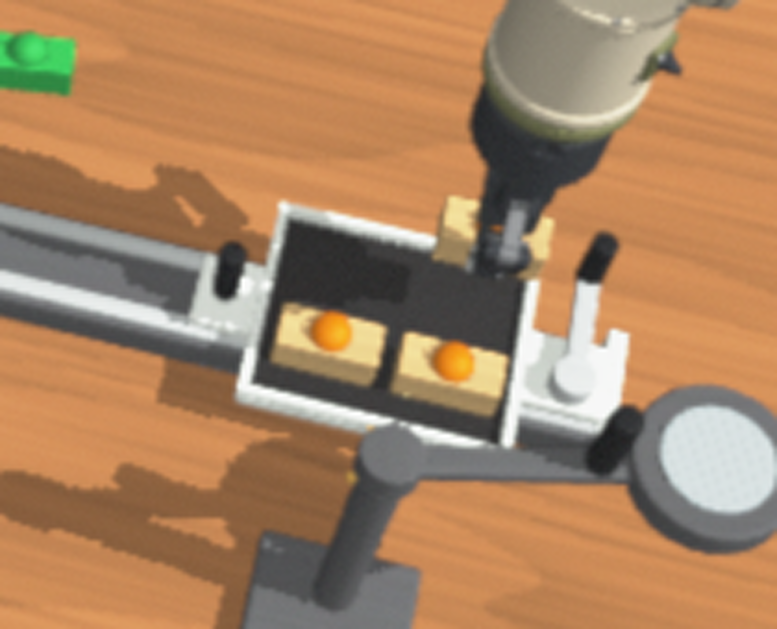

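```bash
python3 -m handwheel '[0.15,0.4,4,0,-1, 0.15,0.4,7,0,-1, 0.15,0.4,7.6,0.5,-1, 0.15,0.4,7.6,0.5,-1, 0.15,0.4,7.6,0.5,-1, 0.15,0.4,7.6,0.5,-0.12, 0.15,0.4,7.6,0.5,-0.12, 0.15,0.4,4,0.5,-0.12, 0.1,0.4,0,0.5,-0.12, 0.1,0.4,0,0.5,0.4]';  python3 - <<'E'
from h import *
plan((409,-252.8,150,-91.5),(409,-252.8,150,88.5))
import bl
bl.blocks()
f=grab("scene"); crop(f,"s26",320,200,530,370,3.7)
f=grab("top"); crop(f,"t26",295,185,455,345,4)
E
```

```text
time_s: 33.05
tool_pos: [483.2, 153.3, 305.1]
ee_rot: [-0.002, 1.0, 0.004, 0.002]
force: [-0.8, 0.9, 0.3]
grip_width: 54.6
t 33.05 tcp [483.2 153.3 305.1] grasp z 150.4 ang 0.5 w 54.6 F [-0.8  0.9  0.3] j [-1.4   0.28  1.15  1.94 -0.29  1.1  -0.12]
  row [-7.76 40.55 -0.12] turn 92.0 |d| 413.0
  row [-7.76 40.55 -0.12] turn -88.0 |d| 413.0
dome px (np.float64(344.4), np.float64(175.8)) xy [ 703.7 -221.5] rect c [ 705.  -218.5] size [26. 18.] long axis 7.5 n 64
dome px (np.float64(167.4), np.float64(244.4)) xy [540.1 173. ] rect c [540.4 164.4] size [29.3 49.2] long axis 90.9 n 252
dome px (np.float64(203.3), np.float64(244.2)) xy [541.9  93.7] rect c [540.5  92.2] size [27.1 65. ] long axis 90.9 n 321
dome px (np.float64(168.8), np.float64(269.3)) xy [484.7 167.8] rect c [484.5 158.9] size [29. 51.] long axis 90.8 n 273
```

View pics/s26.png

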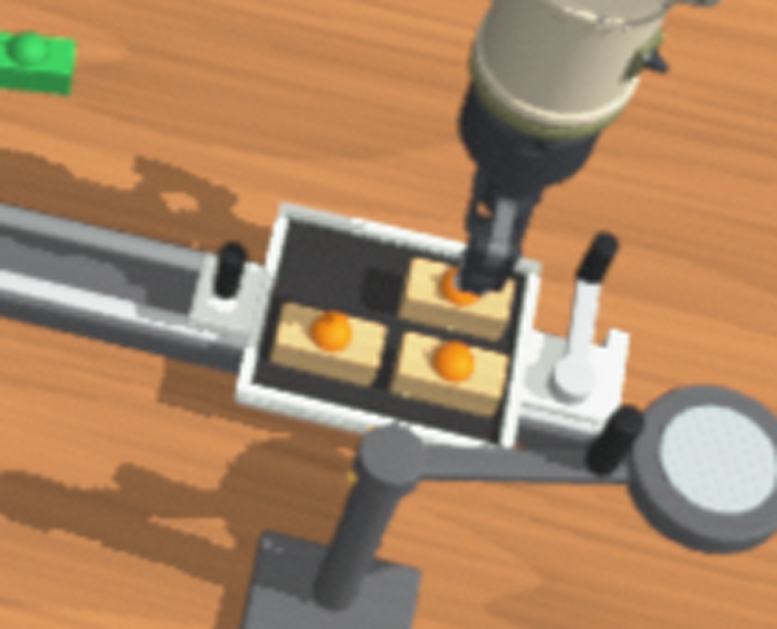

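```bash
python3 -m handwheel '[-7.8,40.5,0,92,0.5, -7.8,40.5,0,92,0.5, -7.8,40.5,0,92,0.5, -7.8,40.5,0,92,0.5, -7.8,40.5,0,92,0.5, -7.8,40.5,0,92,0.5, -7.8,40.5,0,92,0.5, -7.8,40.5,0,92,0.5, -7.8,40.5,0,92,0.5, -7.8,40.5,0,92,0.5]'; python3 -m handwheel '[0,0,0,0,0.5]'
python3 - <<'E'
from h import *
plan((409,-252.8,22,-91.5))
import bl
bl.blocks()
f=grab("scene"); crop(f,"s27",150,120,370,290,3.5)
f=grab("top"); crop(f,"t27",295,185,455,345,4)
E
```

```text
time_s: 34.45
tool_pos: [407.2, -252.4, 301.9]
ee_rot: [-0.001, -0.698, 0.716, 0.001]
force: [-0.0, 0.1, 0.3]
grip_width: 63.9
time_s: 34.58
tool_pos: [407.5, -252.3, 302.3]
ee_rot: [-0.0, -0.699, 0.715, 0.0]
force: [-0.0, 0.1, -0.2]
grip_width: 63.6
t 34.58 tcp [ 407.5 -252.3  302.3] grasp z 147.6 ang -91.4 w 63.6 F [-0.   0.1 -0.2] j [-0.71  0.24  1.32  2.01 -0.26  1.09 -0.88]
  row [ 0.05 -0.16 12.56] turn 0.1 |d| 126.0
dome px (np.float64(167.1), np.float64(244.3)) xy [540.2 173.7] rect c [540.3 172.3] size [29.3 65. ] long axis 90.9 n 365
dome px (np.float64(203.2), np.float64(244.5)) xy [541.2  93.7] rect c [540.5  92.1] size [27.1 65.2] long axis 90.9 n 341
dome px (np.float64(168.7), np.float64(269.4)) xy [484.5 168.1] rect c [484.2 180. ] size [29.  39.6] long axis 90.8 n 229
```

View pics/s27.png

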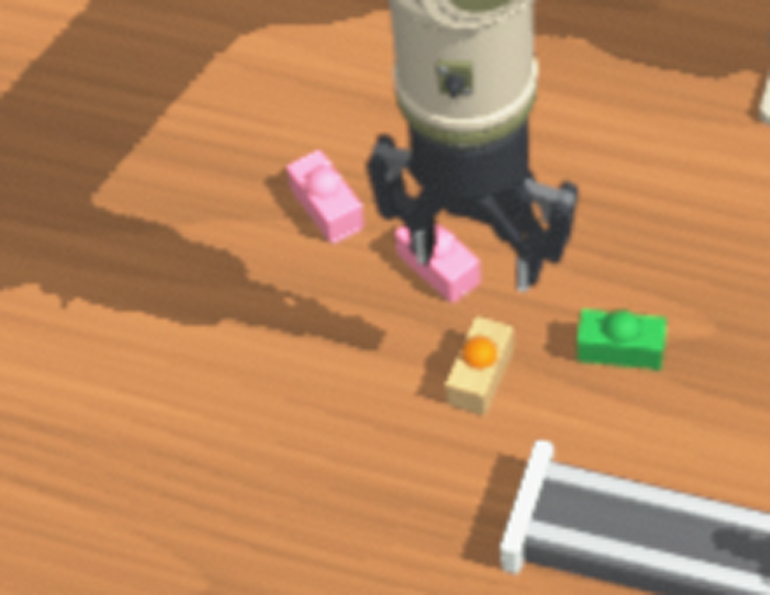

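View pics/t27.png

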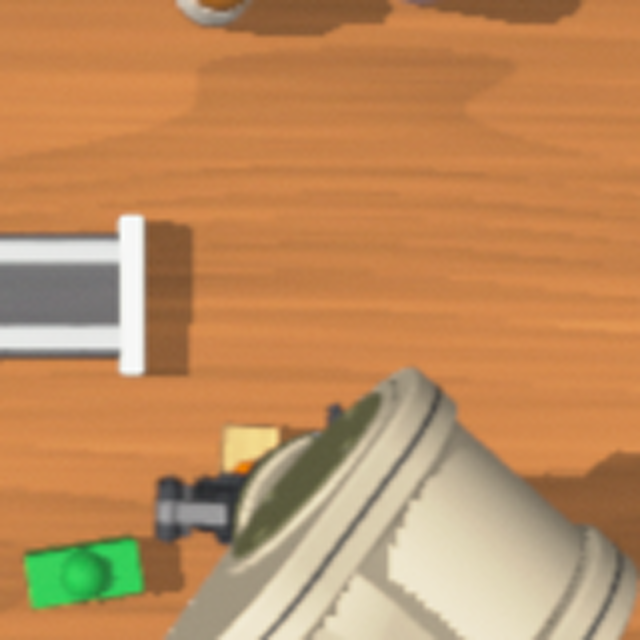

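```bash
python3 -m handwheel '[0,-0.15,4,0,0.5, 0,-0.15,8,0,0.5]'
python3 - <<'E'
from h import *
plan((409,-252.8,22,-91.5))
E
```

```text
time_s: 34.98
tool_pos: [409.7, -252.1, 221.7]
ee_rot: [0.001, -0.698, 0.716, -0.0]
force: [1.0, 1.1, 0.6]
grip_width: 63.8
t 34.98 tcp [ 409.7 -252.1  221.7] grasp z 67.0 ang -91.4 w 63.8 F [1.  1.1 0.6] j [-0.51  0.39  1.12  2.07 -0.44  0.94 -0.74]
  row [0.07 0.07 4.5 ] turn 0.1 |d| 45.0
```

```bash
python3 -m handwheel '[0,0.05,3,0,0.5, 0.05,0.05,4.5,0,0.5, 0.05,0.05,4.5,0,0.5, 0.05,0.05,4.5,0,-1, 0.05,0.05,4.5,0,-1, 0.05,0.05,4.5,0,-1, 0.05,0.05,4.5,0,-1, 0,0,-1,0,-1, 0,0,-5,0,-1, 0,0,-5,0,-1]' 40
python3 - <<'E'
from h import *
plan((483.1,80,128,.8))
f=grab("scene"); crop(f,"s28",150,120,370,290,3.5)
E
```

```text
time_s: 36.22
tool_pos: [410.0, -253.0, 275.3]
ee_rot: [0.002, -0.698, 0.716, -0.002]
force: [0.1, 1.0, -1.7]
grip_width: 29.1
t 36.23 tcp [ 410.  -253.   275.3] grasp z 120.6 ang -91.5 w 29.1 F [ 0.1  1.  -1.7] j [-0.63  0.29  1.24  2.03 -0.33  1.03 -0.83]
  row [-33.48  -6.44  -0.7 ] turn -92.3 |d| 341.0
```

View pics/s28.png

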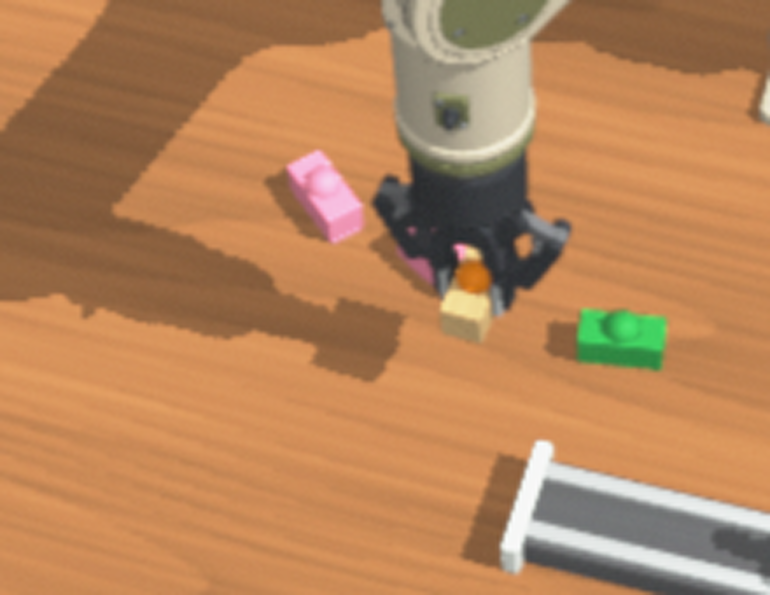

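```bash
python3 -m handwheel '[-2,-6,-1,-5,-1, -6,-10,-1,-15,-1, -10,-12,-1,-25,-1]'
python3 - <<'E'
from h import *
plan((483.1,80,128,.8))
E
```

```text
time_s: 36.65
tool_pos: [533.2, -154.0, 281.4]
ee_rot: [0.0, 0.838, -0.546, -0.0]
force: [-0.3, -0.1, -0.2]
grip_width: 29.6
t 36.65 tcp [ 533.2 -154.   281.4] grasp z 126.7 ang -66.2 w 29.6 F [-0.3 -0.1 -0.2] j [-0.6   0.42  0.98  1.83 -0.39  1.1  -0.63]
  row [-23.43  -4.88  -0.13] turn -67.0 |d| 239.0
```

```bash
python3 -m handwheel '[-4,-0.8,-1.5,-10,-1, -8,-1.6,-1.5,-20,-1, -12,-2.5,-1.5,-30,-1, -16,-3.3,-1.5,-40,-1]'
python3 - <<'E'
from h import *
plan((483.1,80,128,.8))
E
```

```text
time_s: 37.15
tool_pos: [497.4, 5.6, 296.8]
ee_rot: [0.0, 0.974, -0.226, -0.001]
force: [0.2, -0.4, 0.2]
grip_width: 29.4
t 37.15 tcp [497.4   5.6 296.8] grasp z 142.1 ang -26.2 w 29.4 F [ 0.2 -0.4  0.2] j [-0.9   0.18  0.88  1.96 -0.16  1.07 -0.41]
  row [-4.56 -6.04  1.41] turn -27.0 |d| 77.0
```

j3 is down to 0.88. Continuing to the last slot.

```bash
python3 -m handwheel '[-4.5,-6,0,-10,-1, -4.5,-6,0,-20,-1, -4.5,-6,0,-27,-1, -4.5,-6,0,-27,-1]'
python3 - <<'E'
from h import *
plan((483.1,80,71,.8))
f=grab("scene"); crop(f,"s29",320,200,530,370,3.7)
E
```

```text
time_s: 37.65
tool_pos: [484.4, 78.0, 296.9]
ee_rot: [0.0, 1.0, 0.004, -0.001]
force: [0.9, 0.0, 0.3]
grip_width: 29.5
t 37.65 tcp [484.4  78.  296.9] grasp z 142.2 ang 0.4 w 29.5 F [0.9 0.  0.3] j [-0.97  0.15  0.78  1.97 -0.12  1.07 -0.13]
  row [-0.12 -0.2   7.12] turn -0.4 |d| 71.0
```

View pics/s29.png

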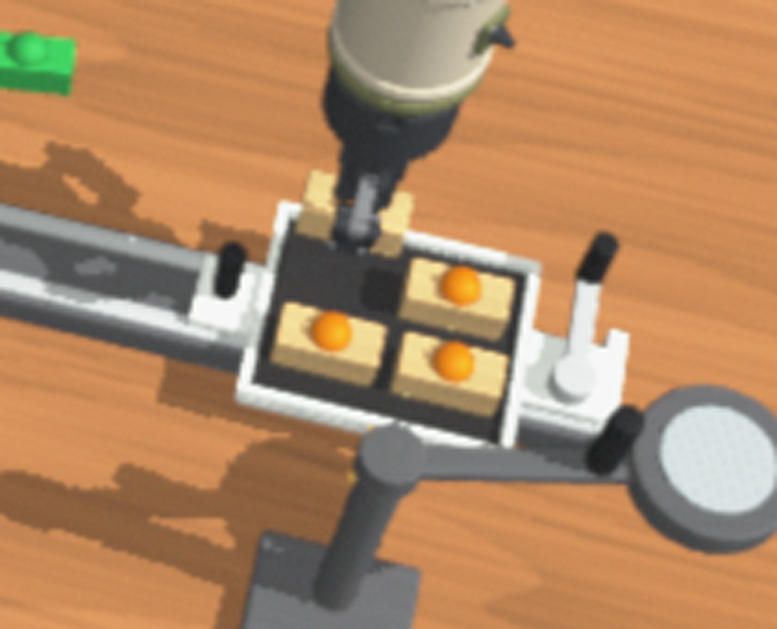

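```bash
python3 -m handwheel '[-0.1,-0.1,4,0,-1, -0.1,-0.1,6.4,0,-1, -0.1,-0.1,7.1,0,-1, -0.1,-0.1,7.1,0,-1, -0.1,-0.1,7.1,0,-1, -0.1,-0.1,7.1,0,-0.12, -0.1,-0.1,7.1,0,-0.12, -0.1,-0.1,4,0,-0.12, -0.1,-0.1,-6,0,-0.12, -0.1,-0.1,-14,0,0]';  python3 - <<'E'
from h import *
plan()
f=grab("scene"); crop(f,"s30",320,200,530,370,3.7)
E
```

```text
time_s: 38.95
tool_pos: [483.5, 78.6, 384.6]
ee_rot: [0.0, 1.0, 0.004, -0.0]
force: [0.2, 1.3, 0.2]
grip_width: 42.7
t 38.95 tcp [483.5  78.6 384.6] grasp z 229.9 ang 0.4 w 42.7 F [0.2 1.3 0.2] j [-1.04  0.02  0.81  1.87 -0.02  1.25 -0.22]
```

View pics/s30.png

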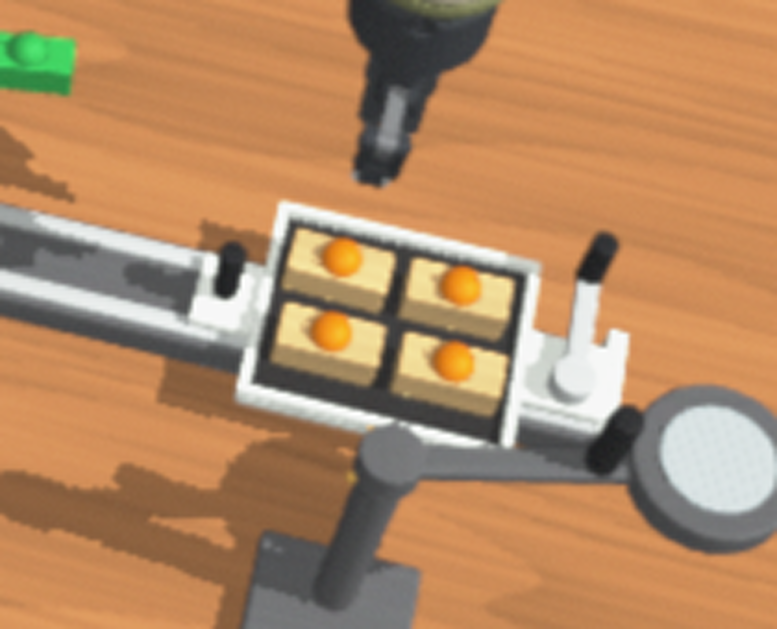

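Run:
```python
from h import *
import ov
f=grab("scene"); im=np.ascontiguousarray(f["pixels"])
R,G,B=[im[...,i].astype(int) for i in range(3)]
m=((R>200)&(G>90)&(B<80)).astype(np.uint8); n,l,st,c=cv2.connectedComponentsWithStats(m)
T=np.array([509.6,118.4])
yaw=np.radians(.8); ex=np.array([np.cos(yaw),np.sin(yaw)]);ey=np.array([-np.sin(yaw),np.cos(yaw)])
for i in range(1,n):
    if st[i,4]>20 and 370<c[i][0]<470 and 240<c[i][1]<320:
        d=p2w(f,*c[i],82)[:2]-T; print("dome",c[i].round(1),"tray xy",(d@ex).round(1),(d@ey).round(1))
pin=p2w(f,489.3,312.8,279); print("pin",pin)
for L in(1.25,1.3,1.35):
    P,rim=ov.model(yaw,(509.6,118.4),0.3,L,0,hk=104); print(L,P['pin'],P['head'],P['lpiv'])
    ov.draw(f,P,rim,f"l{L}",(400,260,540,370),5)
P,rim=ov.model(yaw,(509.6,118.4),0.3,1.3,0.03,hk=104)
ov.draw(grab("top"),P,rim,"l_top",(60,160,260,310),4)
```

```text
dome [412.6 269.3] tray xy -24.5 -39.6
dome [444.8 276.9] tray xy -24.7 36.0
dome [409.7 289.4] tray xy 28.8 -36.2
dome [442.9 297.6] tray xy 29.2 40.0
pin [650.63828299 226.75596866 279.        ]
1.25 [643.43967318 224.96738954 279.        ] [623.72718195 281.63676125 205.        ] [679.57924043 121.07354141 279.        ]
1.3 [648.67736645 226.64377484 279.        ] [631.82179883 284.22753852 205.        ] [679.57924043 121.07354141 279.        ]
1.35 [653.99229831 228.05628953 279.        ] [640.03578443 286.41051577 205.        ] [679.57924043 121.07354141 279.        ]
```

View pics/l1.3.png

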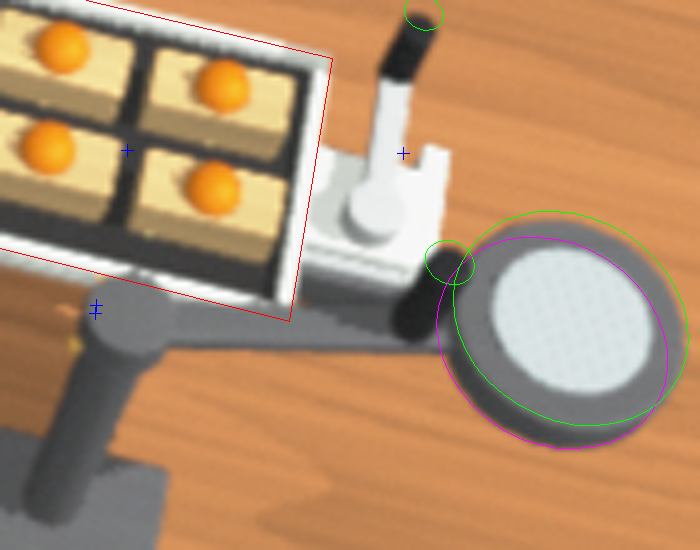

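View pics/l_top.png

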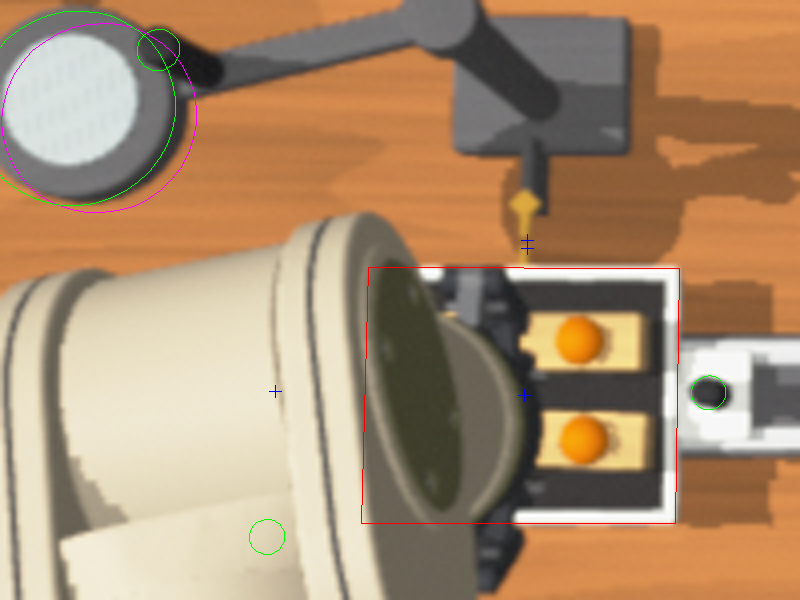

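Run:
```python
from h import *
plan((483,79,325,16),(648.5,227,325,16))
```

```text
t 39.1 tcp [484.6  78.8 385.8] grasp z 231.1 ang 0.5 w 42.6 F [-0.2  0.1 -1.1] j [-1.04  0.02  0.81  1.87 -0.02  1.25 -0.22]
  row [-0.11 -0.06 -9.39] turn -15.5 |d| 94.0
  row [ 16.56 -14.72  -9.24] turn -15.5 |d| 240.0
```

```bash
python3 -m handwheel '[0,0,-5,0,0, 0,0,-9.3,0,0, 5,-4,-9.3,-8,0, 10,-9,-9.3,-15.5,0, 16.5,-14.7,-9.3,-15.5,0, 16.5,-14.7,-9.3,-15.5,0, 16.5,-14.7,-9.3,-15.5,0, 16.5,-14.7,-9.3,-15.5,0]'
python3 - <<'E'
from h import *
plan((648.5,227,267,16.3))
f=grab("scene"); crop(f,"s31",400,230,540,350,5)
f=grab("top"); crop(f,"t31",60,120,260,270,4)
E
```

```text
time_s: 40.1
tool_pos: [647.6, 226.4, 474.8]
ee_rot: [0.0, 0.99, 0.138, -0.001]
force: [0.3, 0.5, 0.2]
grip_width: 42.9
t 40.1 tcp [647.6 226.4 474.8] grasp z 320.1 ang 15.9 w 42.9 F [0.3 0.5 0.2] j [-0.89  0.54  0.79  1.19 -0.37  1.56  0.11]
  row [ 0.11 -0.03  5.31] turn -0.4 |d| 53.0
```

View pics/s31.png

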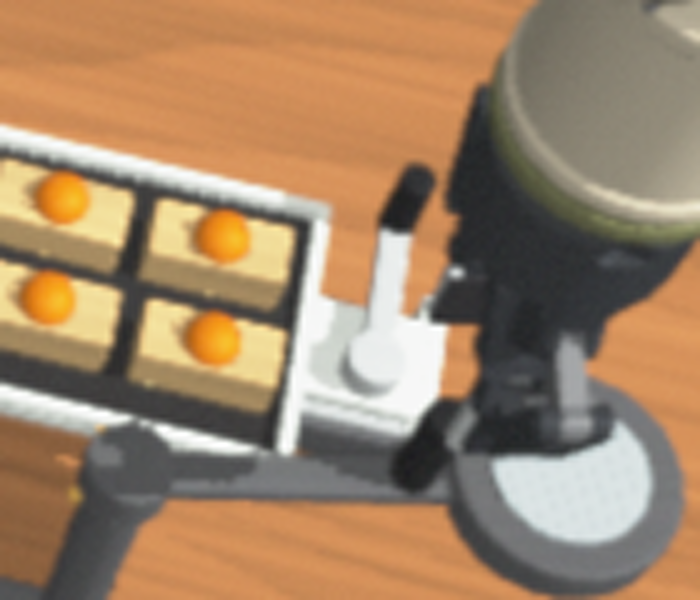

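View pics/t31.png

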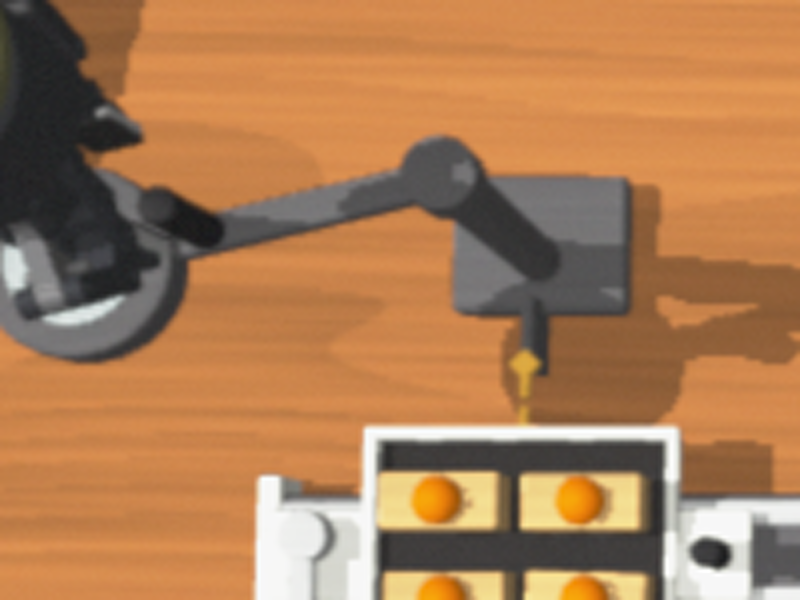

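```bash
python3 -m handwheel '[0.1,0,3,0,0, 0.1,0,5.2,0,0, 0.1,0,5.2,0,-0.4, 0.1,0,5.2,0,-0.4]' 30
python3 - <<'E'
from h import *
import ov
yaw=np.radians(.8); P,_=ov.model(yaw,(509.6,118.4),0.3,1.3,0); piv=P['lpiv']
ex=np.array([np.cos(yaw),np.sin(yaw)]);ey=np.array([-np.sin(yaw),np.cos(yaw)])
tg=[]
for L in np.linspace(1.29,-0.035,10):
    q=piv[:2]+110*(-np.cos(L)*ex+np.sin(L)*ey); tg.append((q[0],q[1],267,90-np.degrees(L)+.8))
plan(*tg)
f=grab("scene"); crop(f,"s32",400,230,540,350,5)
f=grab("top"); crop(f,"t32",60,120,260,270,4)
E
```

```text
time_s: 40.7
tool_pos: [648.4, 227.2, 425.3]
ee_rot: [-0.0, 0.99, 0.139, 0.001]
force: [0.0, -0.5, 0.6]
grip_width: 25.7
t 40.7 tcp [648.4 227.2 425.3] grasp z 270.6 ang 16.0 w 25.7 F [ 0.  -0.5  0.6] j [-0.9   0.55  0.78  1.28 -0.38  1.46  0.12]
  row [-0.1   0.07  0.36] turn -0.9 |d| 4.0
  row [-1.71  0.21  0.35] turn -9.4 |d| 18.0
  row [-3.28  0.59  0.35] turn -17.8 |d| 34.0
  row [-4.78  1.2   0.35] turn -26.2 |d| 49.0
  row [-6.18  2.02  0.34] turn -34.7 |d| 65.0
  row [-7.44  3.03  0.34] turn -43.1 |d| 80.0
  row [-8.54  4.22  0.34] turn -51.5 |d| 95.0
  row [-9.45  5.56  0.34] turn -60.0 |d| 110.0
  row [-10.15   7.02   0.33] turn -68.4 |d| 123.0
  row [-10.63   8.56   0.33] turn -76.8 |d| 137.0
```

View pics/t32.png

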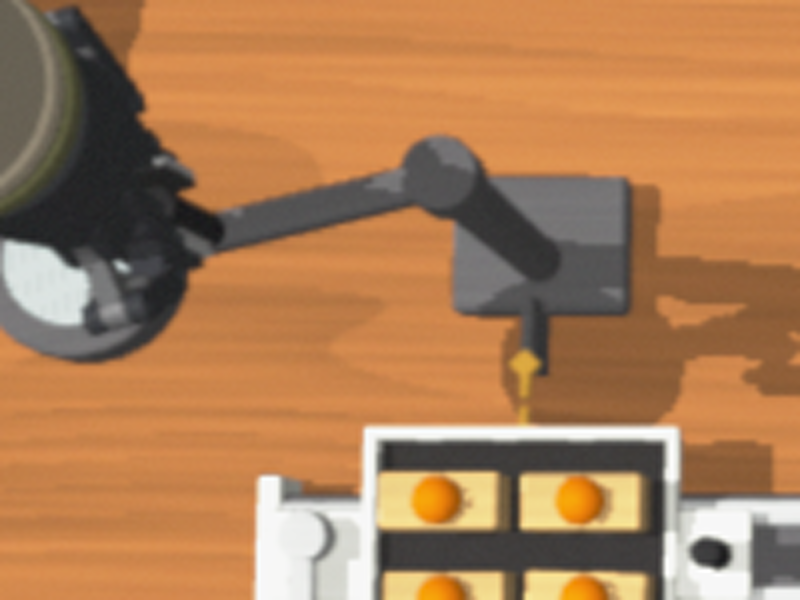

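```bash
python3 -m handwheel '[-1.7,0.2,0.2,-9.5,-0.4, -3.3,0.6,0.2,-18,-0.4, -4.8,1.2,0.2,-26,-0.4, -6.2,2,0.2,-34.5,-0.4, -7.45,3.05,0.2,-43,-0.4, -8.55,4.2,0.2,-51.5,-0.4, -9.45,5.55,0.2,-60,-0.4, -10.15,7,0.2,-68.5,-0.4, -10.4,7.8,0.2,-72.5,-0.4, -10.65,8.55,0.2,-77,-0.4]';  python3 -m handwheel '[0,0,0,0,-0.4]'
python3 - <<'E'
from h import *
plan()
f=grab("scene"); crop(f,"s33",300,200,510,370,3.7)
f=grab("top"); crop(f,"t33",60,120,260,310,3)
E
```

```text
time_s: 42.05
tool_pos: [569.8, 116.0, 423.0]
ee_rot: [0.0, 0.688, 0.726, 0.001]
force: [1.4, 2.3, 0.5]
grip_width: 25.9
time_s: 42.18
tool_pos: [569.8, 115.2, 422.7]
ee_rot: [0.0, 0.689, 0.725, 0.001]
force: [0.6, -0.0, 0.4]
grip_width: 25.6
t 42.17 tcp [569.8 115.2 422.7] grasp z 268.0 ang 92.9 w 25.6 F [ 0.6 -0.   0.4] j [-0.79  0.25  0.62  1.58 -0.15  1.36  1.46]
```

View pics/s33.png

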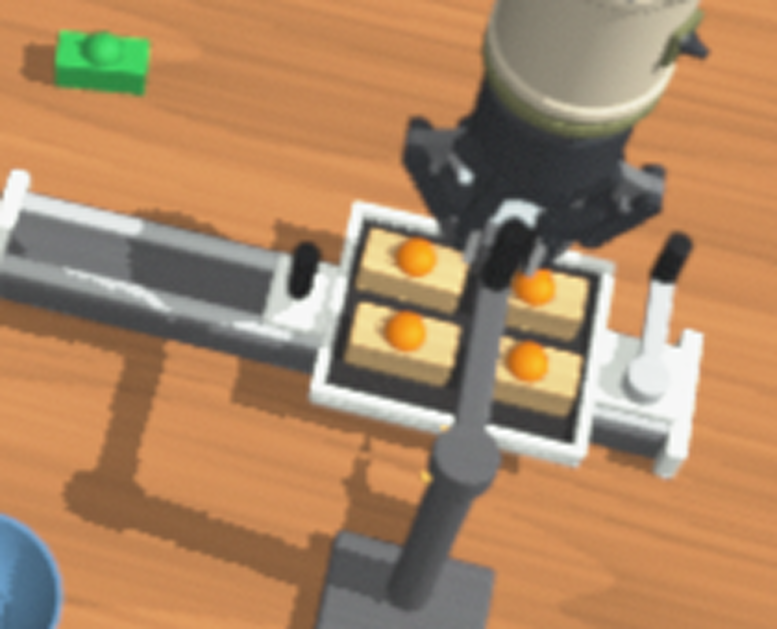

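Release, lift straight up, back off, and check everything.

```bash
python3 -m handwheel '[0,0,0,0,-0.1, 0,0,0,0,0, 0,0,-4,0,0, 0,0,-8,0,0, 0,0,-12,0,0, 6,4,-12,0,0, 12,10,-12,0,0, 16,14,-12,0,0, 20,16,-12,0,0, 20,16,-12,0,0]'
python3 - <<'E'
from h import *
import ov
plan()
yaw=np.radians(.8)
P,rim=ov.model(yaw,(509.6,118.4),0.3,0.0,0.03,hk=104)
ov.draw(grab("scene"),P,rim,"e_s",(310,220,500,360),4)
f=grab("top");ov.draw(f,P,rim,"e_t",(90,160,270,310),4.3)
cv2.imwrite("pics/e_full.png",f["pixels"][:,:,::-1])
E
```

```text
time_s: 43.52
tool_pos: [720.4, 328.0, 537.3]
ee_rot: [-0.001, 0.687, 0.726, -0.002]
force: [0.2, -0.8, -0.4]
grip_width: 42.5
t 43.52 tcp [720.4 328.  537.3] grasp z 382.6 ang 93.2 w 42.5 F [ 0.2 -0.8 -0.4] j [-0.65  0.82  0.56  0.53 -0.42  1.85  1.26]
```

View pics/e_s.png

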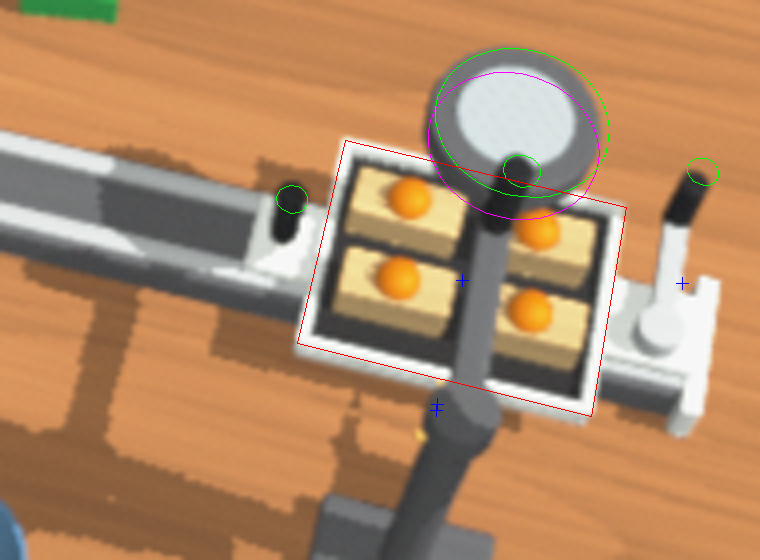

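View pics/e_t.png

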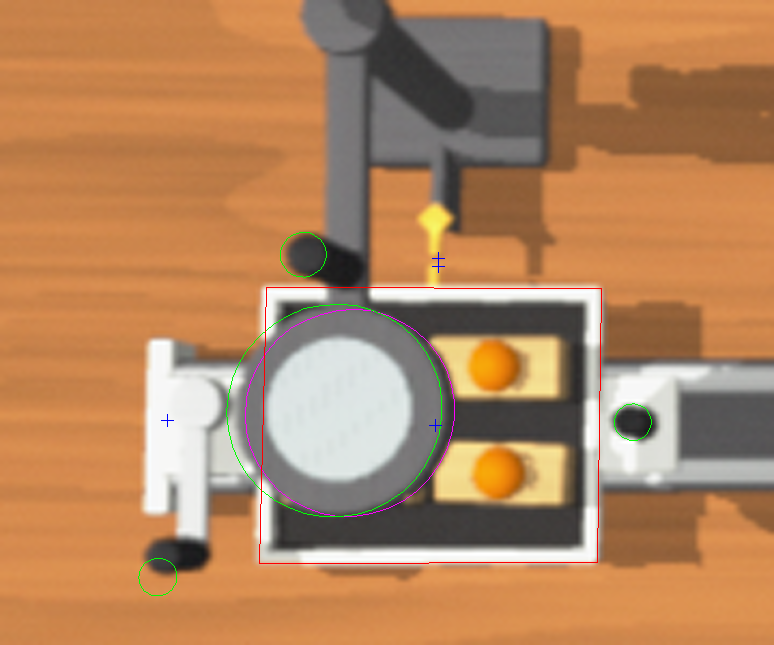

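View pics/e_full.png

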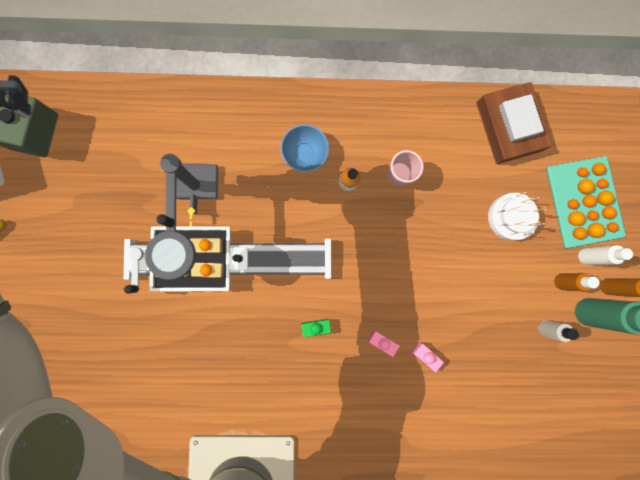

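Run:
```python
from h import *
t=grab("top"); k=p2w(t,127.3,288.5,104.6)[:2]
yaw=np.radians(.8); ex=np.array([np.cos(yaw),np.sin(yaw)]);ey=np.array([-np.sin(yaw),np.cos(yaw)])
c=np.array([509.6,118.4])+10*ex+115*ey; d=k-c; print("clamp",np.arctan2(d@ey,-(d@ex)),np.linalg.norm(d))
h=p2w(t,90+339/4.3,160+409/4.3,229)[:2]; d=h-[509.6,118.4]; print("head off",d)
crop(t,"fin",150,195,230,275,7)
```

```text
clamp -0.0008899837564094367 74.49103222873319
head off [-0.59187864 -2.57580231]
```

View pics/fin.png

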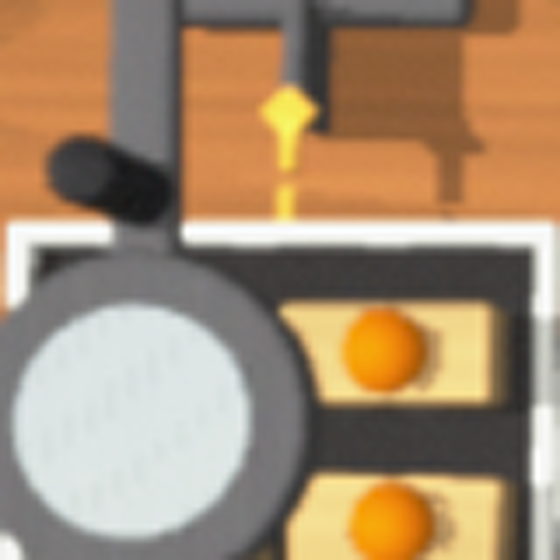

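The arrow at px (288,165) and the pointer at (287,195) line up. The clamp reads about 0 rad and the lamp head is about 3 mm from the tray centre. The arm is clear, so I'm handing in.

Run:
```python
from workcell import ticket
print(ticket.finish_job())
```

```text
the job is handed in; nothing more can be done
None
```

I finished the whole sequence and handed the job in at about 44 s of the 208 s allowed; the hand-in gives no verdict. I swung the lamp aside to about 1.3 rad and unlocked the clamp. I then slid the carriage 158 mm to the arrow and locked it again. All four amber blocks went into the tray, and the lamp is back over it. One block was knocked aside during the run, so I measured it again before picking it up.

Last checks, all from the camera images:
- **Pointer and arrow:** lined up to within about 1 mm.
- **Clamp:** about 0 rad, locked.
- **Blocks:** all four stand flat with the stone up. Their centres are about ±25–29 mm (x) and ±36–40 mm (y) from the tray centre.
- **Lamp head:** about 3 mm from the tray centre.
- **Bystanders:** the glue bottle, bowl and cup show no shift in the top view.
- **Robot:** clear of everything.

Nothing failed, but two things differed from what I expected:
- **Clamp pivot:** it measured about 10 mm farther in x than I first assumed, and I corrected for it before touching the knob.
- **Joint 3:** it reached 1.32 of its 1.34 rad limit while I was above the last block. I rerouted, and it was well inside its range afterwards.

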